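Set out a test station: carton between, vial on top, bottle and cup in the gaps

ROBOT

A 6-joint arm with a two-finger parallel gripper is mounted at the origin on a cart in front of the work surface, level with it; the furniture and walls round the work are solid. World frame = base frame: x ahead of the robot, y to its left, z up, the work surface at z = 0. Lengths are in m, angles in degrees, forces in N, time in s.
With the tool pointing down it reaches from about 0.35 to 0.875 m from the base axis. Payload 4.2 kg.
Tool frame: the origin (TCP) lies midway between the tips of the shut fingers; the grasp point (between the pads) lies 19 mm behind it (r.pinch_z is the distance from the TCP to the grasp point, in m); z points along the fingers, y is the line along which they close (so a half turn about z gives the same grasp; the last joint's range is limited). The gripper opens to 87 mm and grips with 3 to 60 N. Pads are 19 mm wide; open, the fingers measure 117 mm over their backs; the gripper's body (75 mm by 190 mm) begins 51 mm behind the grasp point.
Start: joints at [81.738, 22.042, 0.453, 0, -68.411, -14.817], TCP at [0.245, 0.575, 0.223] pointing down, gripper open.
Joint ranges: [-179.83, 179.83], [-69.29, 118.12], [-61.27, 80.66], [-181.25, 117.63], [-171.15, -9.14], [-177.46, 177.46]. Speed limits (degrees/s): [159.86, 159.86, 180, 180, 180, 180].

INTERFACE

Orientations are given as a 3x3 rotation matrix whose columns are the frame's x, y, z axes.
In Python, from station import r, imaging, models gives the robot as it stands. The module is installed in compiled form; this text tells all that it offers.
- The arm moves only by the tool apply_moves, never from a script. Its argument "moves" is a list of rows, each a list of 2 entries, a list of its own where there are three numbers: the shift along the tool's x, y, z in m, then the turn about the tool's z in degrees. A call has 1 to 5 rows; each row shifts and turns the commanded pose from where the row before left it, along the tool's axes as they then stand; what a row does not reach is not made up. A row lasts 1/12 s, in which the tool goes at most 41.7 mm and 7.16 degrees, less where a joint would pass 70% of its speed; a pose out of reach is approached as far as the arm can. A call is refused whole if a number of a shift passes 0.0417 or a number of a turn 7.16, either way. A call with a gripper value outside its range is refused whole. "hand" is the finger opening in m, from 0 to 0.087, set as the call begins (left out, the last holds). The fingers move at their own pace and stop on an object; the grip force is fixed at half the most. Time passes only in rows, so rows that do not move let the fingers close. It gives the time, the measured TCP pose, the force, the opening and the grip force at its end, in the units of the state.
- r.sense(): the state, without advancing time (a new reading comes with each control period).
- imaging.capture(name): name is "scene" or "top" or "wrist"; returns a dict with "frame" (480x640x3 uint8, blue, green, red), "intrinsics" (3x3 intrinsics, pixels), "eye" and "orientation" of the camera in the world. Camera axes: x right, y down, z forward; pixel columns grow to the right and rows downward; lengths in m; the calibration is good to about 2 mm. A picture is of the moment at which its call begins. There is no depth.
- r.finish_job(): hands the job in; it is judged then, once.
Trained networks look in a picture, given as the dict that the camera call returned (one of the last four; its "shot" number tells which), for a name from the list of things; names that differ only in an ending like _2 or _b are one class to them, and where a whole thing is asked for, a point or a joint stands for the part that bears it (a point fixed in the world has none). Each returns a list of dicts, best first, with "confidence" (0 to 1); they miss things now and then, are a little off and sometimes report something else, mostly with a low value. They report only what shows in the picture. A call takes as long as a camera call.
- models.cut_out(picture, target): "region" (480x640 bool, what is visible of it) and "extent" ([left, top, width, height] as shares, 0 to 1, of the picture: columns of its width, rows of its height, round what is visible of it).
- models.place_of(picture, target): "at" ([column, row] as shares, 0 to 1, of the picture: columns of its width, rows of its height: a listed point, or the origin of a listed thing).
The state is a dict: "time_s": time; "joints": joint angles; "joint_velocities": joint speeds; "effort": joint torques, N m; "tcp_pos": TCP position; "ee_rot": TCP orientation; "wrist_force": force on the tool from outside, world axes, zero at the start; "moment": the same for the moment, N m; "gripper_width": opening from 0.0 (shut) to 1.0 (fully open); "gripper_force": force on a finger pad.
Only numpy, scipy, OpenCV 4.12 (cv2) and the standard library are available. Lean on these libraries where they do the work, as an engineer would, in place of code of your own. Each camera call takes 0.05 s, during which the arm holds its last target. There are 200 camera calls.

TASK

Set out the test station in one line on the teal mat: stand the purple-marked carton right side up and square to the mat in its middle, midway between the brown bottle and the orange-marked carton, and the grey-capped vial centred on top of it. Stand the amber dropper bottle midway in the gap between the purple-marked carton and the brown bottle, and the sample cup, which is in the way at first, midway in the gap between the purple-marked carton and the orange-marked one; both upright on the mat and touching no neighbour. Leave the red-marked carton where it stands.

Things in the scene. Friction and masses are not known exactly. Their poses are not given: they have to be found in the camera images.
- mat: Teal mat with a thin pale border line, fixed, 86 mm (x) by 280 mm (y), 3 mm thick, yaw 0.28 to 0.42 rad. Origin: centre of its underside; +x to its far side, +y to its left. Beware: sheets of paper lie on a rack 0.49 m above the worktop over x 0.50 to 0.73, y -0.12 to 0.19; the wrist hits them on a wide swing from the start pose, so come to the mat within 0.45 m of the base axis.
- brown_bottle: Brown bottle with white cap and green band, 42 mm across, 78 mm high, fixed on the mat at x = 0, y = +110 or -110 mm, at the end oppopoint the orange carton. Origin: centre of its underside.
- orange_carton: White carton with an orange band, 61 mm (x) by 57 mm (y, along the mat), 52 mm high, fixed on the mat at x = 0, y = +110 or -110 mm, at the other end from the brown bottle, axes parallel to the mat's. The mat's centre is the midpoint between the two. Origin: centre of its underside.
- purple_carton: White flat carton with a purple band, 48 mm (x) by 63 mm (y), 36 mm high, loose, 40 to 85 g; yaw at the start 0.25 to 0.8 rad. Origin: centre of its underside, z up. It starts, with the dropper and the vial, in any order, in a row behind the mat, about 78 mm apart; the row runs along (0.5, -0.87), so fingers have room across it.
- vial: Small white vial with a ribbed grey screw cap and a dark band, 26 mm across, 52 mm high, loose, 28 to 60 g, upright in the row behind the mat. Grasp round the body. Origin: centre of its underside, z up.
- dropper: Amber glass dropper bottle with a black rubber teat, loose, upright in the row behind the mat: round body 34 mm across and 65 mm tall, then a 24 mm neck to 77 mm and a 12 mm teat to 102 mm in all; 50 to 100 g. Grasp round the body. Origin: centre of its underside, z up.
- cup: Small empty pale grey sample cup, open at the top, slightly tapered, 26 mm across the rim, 28 mm high, 10 to 21 g. Starts upright near the middle of the mat. Grasp across the outside. Origin: centre of its underside, z up.
- red_carton: Tall white carton with a crimson band, 51 by 53 mm, 93 mm high, loose, standing alone well to the right of the mat; not part of the station and to be left where it stands. Origin: centre of its underside, z up.

How it is judged:
By the outcome, as a careful person would: the job done as asked, in the order asked, and still so for the second after the job is handed in, with the robot touching nothing.
It also fails if it takes over 120 s, if anything falls off the work surface, if the arm or the gripper's body presses on something with over 40 N, if the wrist force passes 120 N, or if a joint passes its speed limit or range.

## Working session

There is one attempt and no reset: what is moved stays moved. The work goes in short steps, Python scripts to look and compute and a tool call to move; the robot and the scene stay as the last step left them, time stands still between calls to the robot, and variables do not carry over. Pictures are saved under pics/ and viewed, at most 19 in all, crops included, and the job is handed in when it is done.

Besides the shell and the picture viewer there is one more tool, called by a JSON object that holds its "fn" and its "kwargs". apply_moves: Moves the arm, as the interface text tells. Its arguments: {"type":"object","properties":{"moves":{"type":"array"},"hand":{"type":"number"}},"required":["moves"]}

```bash
mkdir -p pics; cat > h.py <<'E'
import numpy as np, cv2
from station import r, imaging, models
def ray(p,uv):
    d=np.linalg.inv(p["intrinsics"])@[uv[0],uv[1],1]; return np.array(p["eye"]),np.array(p["orientation"])@d
def at_z(p,uv,z):
    e,d=ray(p,uv); return e+d*(z-e[2])/d[2]
def proj(p,X):
    c=np.array(p["orientation"]).T@(np.array(X)-p["eye"]); q=p["intrinsics"]@c; return q[:2]/q[2]
E
python3 - <<'E'
from h import *
s=r.sense(); print(s["tcp_pos"],s["ee_rot"],r.pinch_z)
P={n:imaging.capture(n) for n in("scene","top")}
for n,p in P.items():
    cv2.imwrite(f"pics/{n}0.png",p["frame"]); print(n,p["eye"],np.round(p["orientation"],3).tolist())
    for t in "mat brown_bottle orange_carton purple_carton vial dropper cup red_carton".split():
        for d in models.place_of(p,t)[:2]:
            uv=np.array(d["at"])*[640,480]; print(t,round(d["confidence"],2),uv.round(1),at_z(p,uv,0. if t in("mat","purple_carton","vial","dropper","red_carton") else .003).round(4))
E
```

```text
[0.24473622 0.57442946 0.22146807] [[ 9.19902823e-01 -3.92145643e-01 -7.69521659e-04]
 [-3.92146389e-01 -9.19900617e-01 -2.01597834e-03]
 [ 8.26736710e-05  2.15626930e-03 -9.99997672e-01]] 0.0187
scene [-0.08077656 -0.24008032  0.87081424] [[0.635, -0.594, 0.493], [-0.772, -0.489, 0.405], [0.0, -0.638, -0.77]]
mat 0.89 [280.5 239.7] [0.4154 0.2772 0.    ]
brown_bottle 0.58 [220.7 240.1] [0.3399 0.3637 0.003 ]
orange_carton 0.57 [338.2 233.4] [0.4966 0.1995 0.003 ]
purple_carton 0.92 [304.1 191.8] [0.5417 0.3256 0.    ]
vial 0.57 [266.8 181.1] [0.5154 0.4067 0.    ]
dropper 0.81 [231.  177.4] [0.4753 0.4729 0.    ]
dropper 0.21 [508.4 289.8] [ 0.5901 -0.1189  0.    ]
cup 0.46 [275.1 236.1] [0.4137 0.2896 0.003 ]
red_carton 0.83 [508.7 291.2] [ 0.5877 -0.1207  0.    ]
red_carton 0.47 [221.2 239.6] [0.3428 0.3659 0.    ]
top [0.27736931 0.18433264 0.98912278] [[0.009, -0.983, 0.182], [-1.0, -0.006, 0.022], [-0.02, -0.182, -0.983]]
mat 0.81 [272.9 265.5] [0.4136 0.2791 0.    ]
brown_bottle 0.61 [229.5 303.6] [0.3397 0.3597 0.003 ]
orange_carton 0.83 [315.8 225.6] [0.492 0.197 0.003]
purple_carton 0.93 [240.3 197.8] [0.5481 0.3467 0.    ]
vial 0.51 [209.3 217.4] [0.5081 0.4065 0.    ]
dropper 0.87 [174.9 232.1] [0.4783 0.4728 0.    ]
dropper 0.35 [243.1 199.1] [0.5455 0.3412 0.    ]
cup 0.65 [269.1 265.1] [0.4139 0.2861 0.003 ]
red_carton 0.73 [473.  183.5] [ 0.579  -0.1119  0.    ]
```

```bash
python3 - <<'E'
import cv2
for n,(x0,y0,x1,y1) in {"scene":(160,100,420,300),"top":(120,130,380,330)}.items():
    a=cv2.imread(f"pics/{n}0.png"); cv2.imwrite(f"pics/{n}0c.png",cv2.resize(a[y0:y1,x0:x1],None,fx=3,fy=3,interpolation=cv2.INTER_CUBIC))
E
```

```text
(no output)
```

View pics/scene0c.png

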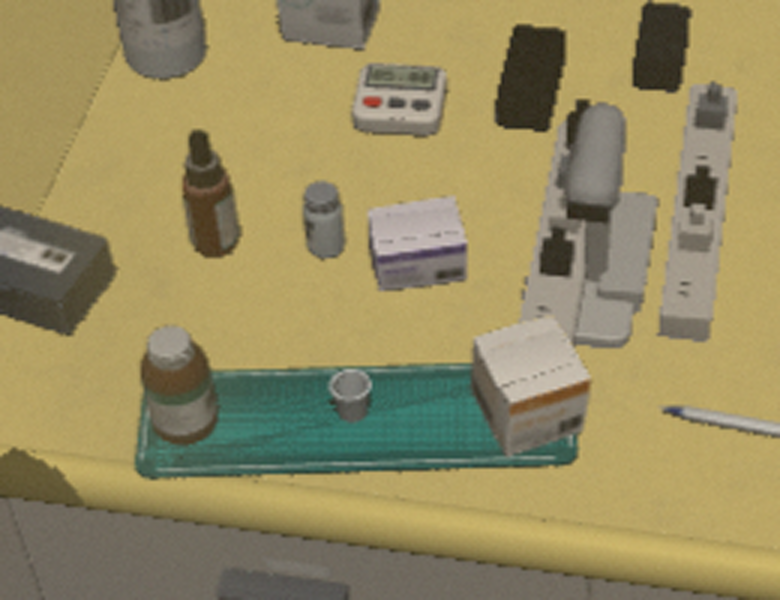

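View pics/top0c.png

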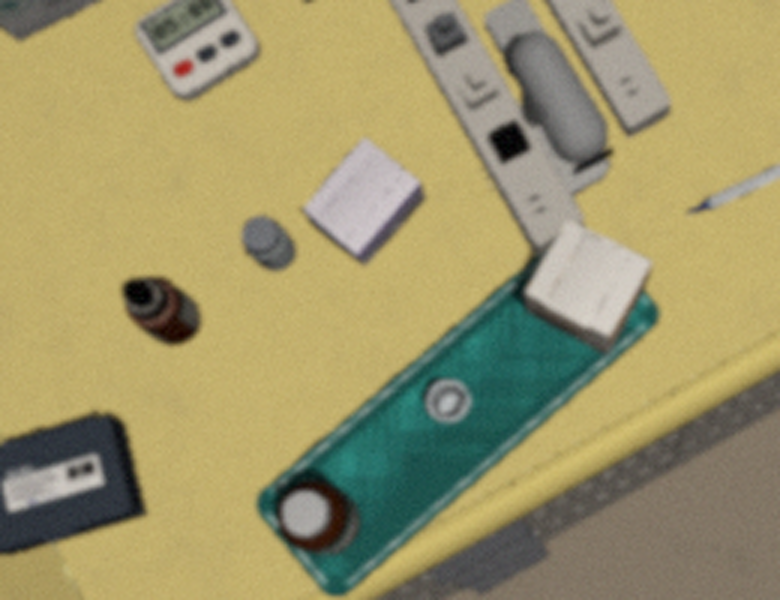

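The scene view (crop ×3) shows the brown bottle at the left end and the orange carton at the right end of the mat, with the cup mid-mat. Behind it stand the dropper (crop 210,210), vial (323,220) and purple carton (418,243), all upright. The mat looks yawed by about 0.7 rad, more than the text says, so I'll measure it by fitting silhouettes.

```bash
cat >> h.py <<'E'
from scipy.optimize import minimize
def box(x,y,yaw,a,b,z0,z1):
    c,s=np.cos(yaw),np.sin(yaw)
    return np.array([[x+c*i*a/2-s*j*b/2,y+s*i*a/2+c*j*b/2,z] for i in(-1,1) for j in(-1,1) for z in(z0,z1)])
def cyl(x,y,prof):  # prof: [(r,z)]
    t=np.linspace(0,2*np.pi,24,endpoint=False)
    return np.concatenate([np.c_[x+q*np.cos(t),y+q*np.sin(t),0*t+z] for q,z in prof])
def cover(p,X):     # soft silhouette, 4x supersampled
    uv=np.array([proj(p,q) for q in X]); m=np.zeros((480,640),np.uint8)
    h=cv2.convexHull(uv.astype(np.float32))
    cv2.fillConvexPoly(m,np.round(h*64).astype(np.int32),255,cv2.LINE_AA,6); return m/255.
def mask(p,t):
    d=models.cut_out(p,t); return (d[0]["region"].astype(float),d[0]["confidence"]) if d else (None,0)
def fit(ps,ms,f,x0,step):
    def cost(q):
        c=0
        for p,m in zip(ps,ms):
            a=cover(p,f(q)); c+=1-np.minimum(a,m).sum()/np.maximum(a,m).sum()
        return c/len(ps)
    x0=np.array(x0,float); S=np.vstack([x0]+[x0+np.eye(len(x0))[i]*step[i] for i in range(len(x0))])
    o=minimize(cost,x0,method="Nelder-Mead",options=dict(initial_simplex=S,xatol=1e-4,fatol=1e-5,maxiter=300)); return o.x,o.fun
VIAL=[(.013,0),(.013,.052)]; CUP=[(.0105,0),(.013,.028)]; BOT=[(.021,0),(.021,.05),(.014,.078)]
DROP=[(.017,0),(.017,.065)]
E
python3 - <<'E'
from h import *
T="brown_bottle orange_carton purple_carton vial dropper cup red_carton".split()
P=[imaging.capture(n) for n in("scene","top")]
f={"brown_bottle":(lambda q:cyl(*q,[(a,z+.003) for a,z in BOT]),[.34,.362]),
"orange_carton":(lambda q:box(*q,.061,.057,.003,.055),[.494,.198,.74]),
"purple_carton":(lambda q:box(*q,.048,.063,0,.036),[.545,.34,.6]),
"vial":(lambda q:cyl(*q,VIAL),[.512,.406]),
"dropper":(lambda q:cyl(*q,[(.017,0),(.017,.065),(.006,.102)]),[.477,.473]),
"cup":(lambda q:cyl(*q,[(a,z+.003) for a,z in CUP]),[.414,.287]),
"red_carton":(lambda q:box(*q,.051,.053,0,.093),[.583,-.117,.4])}
for t in T:
    M=[mask(p,t) for p in P]; g,x0=f[t]
    print(t,[round(m[1],2) for m in M])
    for k in ([0],[1],[0,1]):
        if all(M[i][0] is not None for i in k):
            x,c=fit([P[i] for i in k],[M[i][0] for i in k],g,x0,[.01,.01,.2][:len(x0)]); print("  ",k,x.round(4),round(c,3))
E
```

```text
brown_bottle [0.82, 0.65]
   [0] [0.3426 0.3637] 0.156
   [1] [0.3409 0.3607] 0.102
   [0, 1] [0.3409 0.3611] 0.129
orange_carton [0, 0.64]
   [1] [0.4861 0.1969 1.1073] 0.132
purple_carton [0.77, 0.71]
   [0] [0.5462 0.3437 0.7859] 0.118
   [1] [0.5447 0.342  0.8235] 0.093
   [0, 1] [0.5446 0.3422 0.8131] 0.11
vial [0.75, 0.75]
   [0] [0.5158 0.4027] 0.171
   [1] [0.5146 0.4007] 0.271
   [0, 1] [0.5152 0.4019] 0.223
dropper [0.95, 0.97]
   [0] [0.4703 0.4642] 0.183
   [1] [0.4702 0.464 ] 0.168
   [0, 1] [0.4691 0.4628] 0.176
cup [0.69, 0.46]
   [0] [0.4158 0.2863] 0.23
   [1] [0.4137 0.2826] 0.145
   [0, 1] [0.4142 0.2834] 0.199
red_carton [0.85, 0.72]
   [0] [ 0.5831 -0.115   0.5333] 0.146
   [1] [ 0.5835 -0.1173 -0.4564] 0.074
   [0, 1] [ 0.5814 -0.1155  0.5091] 0.186
```

```bash
cat >> h.py <<'E'
def plan(wps,n=4,step=.035):
    """wps: (x,y,z of TCP, direction angle deg of tool y or None); prints rows of tool moves"""
    s=r.sense(); X=np.array(s["tcp_pos"]); R=np.array(s["ee_rot"]); a=np.degrees(np.arctan2(R[1,1],R[0,1]))
    print("at",X.round(4),"ya",round(a,2))
    for w in wps:
        t=0 if w[3] is None else (a-w[3]+90)%180-90   # + turn about tool z (down) lowers the angle
        d=np.array(w[:3])-X; k=max(1,int(np.ceil(max(np.linalg.norm(d)/step,abs(t)/7)-1e-6))); out=[]
        tt=round(t/k,2)
        for i in range(k):
            A=np.radians(a); yv=np.array([np.cos(A),np.sin(A),0]); xv=np.array([-yv[1],yv[0],0])*-1 # x = y x z
            xv=np.cross(yv,[0,0,-1]); dd=(np.array(w[:3])-X)/(k-i)
            q=[round(float(dd@xv),n),round(float(dd@yv),n),round(float(-dd[2]),n)]; out.append([q,tt])
            X=X+q[0]*xv+q[1]*yv+np.array([0,0,-q[2]]); a-=tt
        print(w,len(out)); print(str(out).replace(" ",""))
E
python3 -c "
from h import *
plan([(.22,.42,.23,None),(.34,.265,.24,226)])"
```

```text
at [0.2449 0.575  0.2226] ya -113.08
(0.22, 0.42, 0.23, None) 5
[[[0.0076,0.0305,-0.0015],0.0],[[0.0075,0.0305,-0.0015],0.0],[[0.0076,0.0305,-0.0015],0.0],[[0.0075,0.0304,-0.0015],0.0],[[0.0076,0.0305,-0.0014],0.0]]
(0.34, 0.265, 0.24, 226) 6
[[[0.0285,0.0159,-0.0017],np.float64(3.49)],[[0.0294,0.0142,-0.0017],np.float64(3.49)],[[0.0303,0.0123,-0.0017],np.float64(3.49)],[[0.0309,0.0105,-0.0016],np.float64(3.49)],[[0.0316,0.0086,-0.0017],np.float64(3.49)],[[0.032,0.0066,-0.0016],np.float64(3.49)]]
```

{"fn": "apply_moves", "kwargs": {"moves": [[[0.0075, 0.0305, -0.0015], 0], [[0.0075, 0.0305, -0.0015], 0], [[0.0075, 0.0305, -0.0015], 0], [[0.0075, 0.0305, -0.0015], 0], [[0.0075, 0.0305, -0.0015], 0]], "hand": 0.06}}

```text
time_s: 2.12
tcp_pos: [0.2195, 0.4185, 0.23]
ee_rot: [[0.92, -0.392, 0.0], [-0.392, -0.92, -0.0], [0.0, 0.0, -1.0]]
wrist_force: [0.2, -0.9, 0.9]
gripper_width: 0.731
gripper_force: 0.0
```

{"fn": "apply_moves", "kwargs": {"moves": [[[0.0285, 0.016, -0.0015], 3.5], [[0.0295, 0.014, -0.0015], 3.5], [[0.03, 0.0125, -0.0015], 3.5], [[0.031, 0.0105, -0.0015], 3.5], [[0.0315, 0.0085, -0.0015], 3.5]]}}

```text
time_s: 2.53
tcp_pos: [0.32, 0.2895, 0.2381]
ee_rot: [[0.758, -0.652, 0.001], [-0.652, -0.758, 0.001], [-0.0, -0.001, -1.0]]
wrist_force: [0.2, -0.0, 0.1]
gripper_width: 0.686
gripper_force: 0.0
```

{"fn": "apply_moves", "kwargs": {"moves": [[[0.032, 0.0065, -0.0015], 3.5], [[0, 0, 0], 0], [[0, 0, 0], 0], [[0, 0, 0], 0]]}}

```text
time_s: 2.87
tcp_pos: [0.3396, 0.2652, 0.2392]
ee_rot: [[0.718, -0.696, 0.0], [-0.696, -0.718, 0.001], [-0.0, -0.001, -1.0]]
wrist_force: [0.0, 0.2, 0.1]
gripper_width: 0.693
gripper_force: 0.0
```

```bash
python3 - <<'E'
from h import *
print(r.sense()["time_s"],r.sense()["tcp_pos"])
p=imaging.capture("wrist"); cv2.imwrite("pics/w1.png",p["frame"]); print(p["eye"],np.round(p["orientation"],3).tolist(),p["intrinsics"])
for t in "brown_bottle orange_carton purple_carton vial dropper cup".split():
    for d in models.place_of(p,t)[:1]:
        uv=np.array(d["at"])*[640,480]; print(t,round(d["confidence"],2),uv.round(1),at_z(p,uv,0. if t in("purple_carton","vial","dropper") else .003).round(4))
E
```

```text
2.8667 [0.33962208 0.26517471 0.23920084]
[0.3922671  0.21490409 0.40093073] [[-0.696, -0.692, -0.192], [-0.718, 0.671, 0.186], [0.0, 0.267, -0.964]] [[384.44560641   0.         317.65358475]
 [  0.         384.44560641 237.53090042]
 [  0.           0.           1.        ]]
brown_bottle 0.79 [251.6 266.8] [0.3395 0.3669 0.003 ]
orange_carton 0.81 [262.6  41.9] [0.4863 0.1959 0.003 ]
purple_carton 0.63 [111.9 107.1] [0.5502 0.3453 0.    ]
vial 0.79 [106.4 171.2] [0.5152 0.3995 0.    ]
dropper 0.62 [ 98.9 245.9] [0.4713 0.4699 0.    ]
cup 0.58 [254.1 163.4] [0.4144 0.2836 0.003 ]
```

View pics/w1.png

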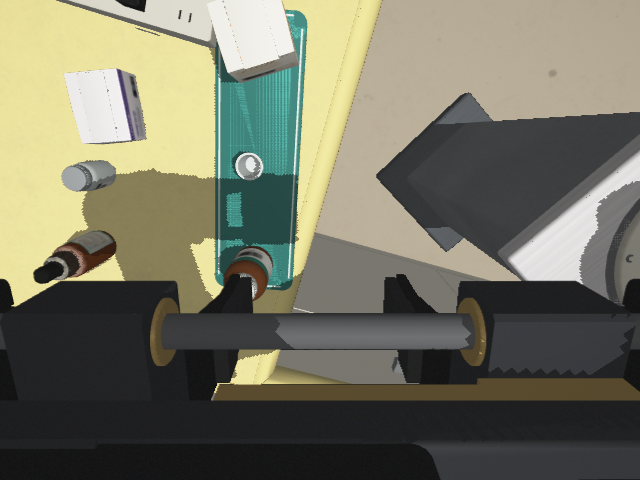

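The wrist view shows the cup at (248,165), bottle at (248,272) and the mat as a near-vertical strip at columns 217–305. The orange carton is cut off at the top edge and looks turned about 20° relative to the mat. I'll move over the cup for a centred view.

```bash
python3 -c "
from h import *
plan([(.414,.284,.24,None)])"
```

```text
at [0.3392 0.2656 0.239 ] ya -134.0
(0.414, 0.284, 0.24, None) 3
[[[0.0137,-0.0217,-0.0003],0.0],[[0.0137,-0.0217,-0.0004],0.0],[[0.0137,-0.0218,-0.0003],0.0]]
```

{"fn": "apply_moves", "kwargs": {"moves": [[[0.0137, -0.0217, 0], 0], [[0.0137, -0.0217, 0], 0], [[0.0137, -0.0217, 0], 0], [[0, 0, 0], 0], [[0, 0, 0], 0]]}}

```text
time_s: 3.63
tcp_pos: [0.4147, 0.2836, 0.2382]
ee_rot: [[0.718, -0.696, -0.001], [-0.696, -0.718, -0.001], [0.0, 0.002, -1.0]]
wrist_force: [0.2, 0.3, -0.3]
gripper_width: 0.69
gripper_force: 0.0
```

```bash
python3 - <<'E'
from h import *
p=imaging.capture("wrist"); cv2.imwrite("pics/w2.png",p["frame"]); print(r.sense()["tcp_pos"])
f={"brown_bottle":(lambda q:cyl(*q,[(a,z+.003) for a,z in BOT]),[.34,.362]),
"orange_carton":(lambda q:box(*q,.061,.057,.003,.055),[.49,.198,1.]),
"purple_carton":(lambda q:box(*q,.048,.063,0,.036),[.545,.342,.8]),
"vial":(lambda q:cyl(*q,VIAL),[.515,.402]),
"dropper":(lambda q:cyl(*q,[(.017,0),(.017,.065),(.006,.102)]),[.47,.465]),
"cup":(lambda q:cyl(*q,[(a,z+.003) for a,z in CUP]),[.414,.284])}
ov=p["frame"].copy()
M={}
for t,(g,x0) in f.items():
    m,c=mask(p,t)
    d=models.place_of(p,t); a=at_z(p,np.array(d[0]["at"])*[640,480],0.003).round(4)[:2] if d else None
    print(t,round(c,2),"place",a)
    if m is None: continue
    M[t]=m
    x,e=fit([p],[m],g,x0,[.01,.01,.2][:len(x0)]); print("   ",x.round(4),round(e,3))
    h=cv2.convexHull(np.array([proj(p,q) for q in g(x)]).astype(np.float32)); cv2.polylines(ov,[h.astype(np.int32)],True,(0,0,255),1)
hsv=cv2.cvtColor(p["frame"],cv2.COLOR_BGR2HSV); teal=((hsv[...,0]>75)&(hsv[...,0]<100)&(hsv[...,1]>70)).astype(np.uint8)
teal=cv2.morphologyEx(teal,cv2.MORPH_CLOSE,np.ones((5,5))); n,l,st,_=cv2.connectedComponentsWithStats(teal); teal=(l==1+st[1:,4].argmax()).astype(float)
ign=np.zeros((480,640)); 
for t in("brown_bottle","orange_carton","cup"):
    if t in M: ign=np.maximum(ign,cv2.dilate(M[t],np.ones((7,7))))
ign[275:]=1
def mc(q):
    a=cover(p,box(*q,.086,.28,.003,.003)); w=1-ign; return (abs(a-teal)*w).sum()/(teal*w).sum()
o=minimize(mc,[.414,.28,.74],method="Nelder-Mead",options=dict(initial_simplex=[[.414,.28,.74],[.424,.28,.74],[.414,.29,.74],[.414,.28,.84]],xatol=1e-4,fatol=1e-5))
print("mat",o.x.round(4),o.fun)
h=cv2.convexHull(np.array([proj(p,q) for q in box(*o.x,.086,.28,.003,.003)]).astype(np.float32)); cv2.polylines(ov,[h.astype(np.int32)],True,(255,0,255),1)
cv2.imwrite("pics/w2o.png",ov)
E
```

```text
[0.41407445 0.28324217 0.23841985]
brown_bottle 0.61 place [0.341  0.3661]
    [0.3538 0.3498] 0.546
orange_carton 0.66 place [0.4857 0.1957]
    [0.4875 0.1988 1.0924] 0.072
purple_carton 0.97 place [0.5461 0.3392]
    [0.5447 0.3432 0.8798] 0.103
vial 0.94 place [0.5163 0.4007]
    [0.5158 0.4005] 0.127
dropper 0.65 place [0.47   0.4671]
    [0.4757 0.4191] 0.849
cup 0.74 place [0.4119 0.286 ]
    [0.4146 0.2853] 0.235
mat [0.4109 0.2832 0.7299] 0.0490302836198
```

View pics/w2o.png

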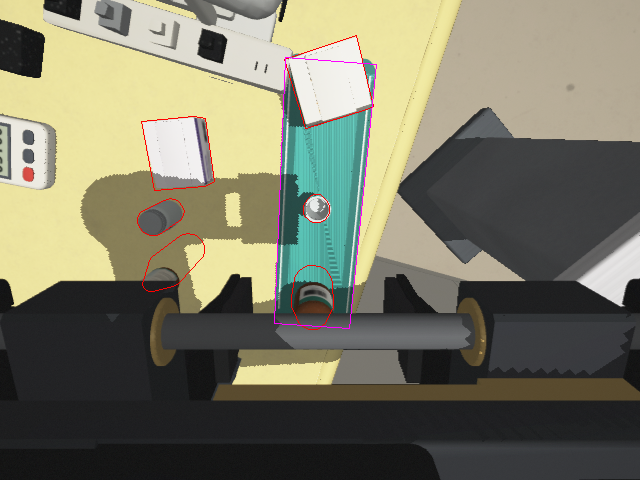

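```bash
cat > mat.py <<'E'
from h import *
P=[imaging.capture(n) for n in("wrist","top","scene")]
for p,n in zip(P[1:],("top","scene")): p["frame"]=cv2.imread(f"pics/{n}0.png")
D=[]
for i,p in enumerate(P):
    hsv=cv2.cvtColor(p["frame"],cv2.COLOR_BGR2HSV); t=((hsv[...,0]>75)&(hsv[...,0]<100)&(hsv[...,1]>70)).astype(np.uint8)
    t=cv2.morphologyEx(t,cv2.MORPH_CLOSE,np.ones((5,5))); n,l,st,_=cv2.connectedComponentsWithStats(t); t=(l==1+st[1:,4].argmax()).astype(float)
    g=np.zeros((480,640))
    for X in(cyl(.4145,.285,[(.018,0),(.018,.035)]),cyl(.34,.364,[(.026,0),(.026,.084)]),box(.487,.1985,1.09,.068,.064,0,.058)): g=np.maximum(g,cover(p,X)>0)
    if i==0: g[275:]=1
    D.append((p,t,1-g))
def mc(q,D):
    return np.mean([(abs(cover(p,box(*q,.086,.28,.003,.003))-t)*w).sum()/(t*w).sum() for p,t,w in D])
for d in (D[:1],D[1:2],D[2:],D):
    o=minimize(mc,[.4125,.282,.73],args=(d,),method="Nelder-Mead",options=dict(initial_simplex=[[.4125,.282,.73],[.42,.282,.73],[.4125,.29,.73],[.4125,.282,.83]],xatol=1e-4,fatol=1e-5)); print(o.x.round(4),o.fun)
E
python3 mat.py
```

```text
[0.4081 0.2863 0.7285] 0.04336472489687263
[0.4174 0.2781 0.7312] 0.17083666850471668
[0.4198 0.2751 0.7329] 0.16512053451517592
[0.4171 0.2779 0.7313] 0.13272106204725984
```

```bash
python3 -c "
from h import *
plan([(.4142,.2845,.12,-138.17),(.4142,.2845,.008,None)],step=.04)"
```

```text
at [0.4144 0.2833 0.239 ] ya -134.08
(0.4142, 0.2845, 0.12, -138.17) 3
[[[-0.0003,-0.0003,0.0397],np.float64(1.36)],[[-0.0003,-0.0002,0.0397],np.float64(1.36)],[[-0.0004,-0.0003,0.0396],np.float64(1.36)]]
(0.4142, 0.2845, 0.008, None) 3
[[[0.0,0.0,0.0373],0.0],[[0.0,0.0,0.0374],0.0],[[0.0,0.0,0.0373],0.0]]
```

{"fn": "apply_moves", "kwargs": {"moves": [[[-0.0003, -0.0003, 0.0397], 1.36], [[-0.0003, -0.0003, 0.0397], 1.36], [[-0.0003, -0.0003, 0.0397], 1.36], [[0, 0, 0.03], 0], [[0, 0, 0.03], 0]]}}

```text
time_s: 4.85
tcp_pos: [0.4141, 0.2842, 0.0583]
ee_rot: [[0.667, -0.745, -0.0], [-0.745, -0.667, -0.0], [0.0, 0.001, -1.0]]
wrist_force: [0.5, 0.6, -0.1]
gripper_width: 0.69
gripper_force: 0.0
```

{"fn": "apply_moves", "kwargs": {"moves": [[[0, 0, 0.03], 0], [[0, 0, 0.021], 0], [[0, 0, 0], 0], [[0, 0, 0], 0]]}}

```text
time_s: 5.18
tcp_pos: [0.4143, 0.2843, 0.0085]
ee_rot: [[0.667, -0.745, -0.001], [-0.745, -0.667, -0.002], [0.001, 0.002, -1.0]]
wrist_force: [-0.9, -0.3, 0.6]
gripper_width: 0.691
gripper_force: 0.0
```

{"fn": "apply_moves", "kwargs": {"moves": [[[0, 0, 0], 0], [[0, 0, 0], 0], [[0, 0, 0], 0], [[0, 0, 0], 0], [[0, 0, 0], 0]], "hand": 0.0}}

```text
time_s: 5.6
tcp_pos: [0.4146, 0.2848, 0.0098]
ee_rot: [[0.667, -0.745, 0.001], [-0.745, -0.667, 0.001], [-0.0, -0.002, -1.0]]
wrist_force: [-0.2, 0.4, 0.0]
gripper_width: 0.397
gripper_force: 0.0
```

```bash
python3 -c "
from h import *
s=r.sense(); print(s['gripper_width']*.087,s['gripper_force'])
plan([(.4142,.2845,.055,None),(.4507,.2397,.055,-138.17),(.4507,.2397,.009,None)],step=.04)"
```

```text
0.03455617080872308 0.0
at [0.4146 0.2848 0.0098] ya -138.16
(0.4142, 0.2845, 0.055, None) 2
[[[-0.0,0.0002,-0.0226],0.0],[[-0.0,0.0003,-0.0226],0.0]]
(0.4507, 0.2397, 0.055, -138.17) 2
[[[0.0289,0.0013,-0.0],np.float64(0.0)],[[0.0288,0.0014,-0.0],np.float64(0.0)]]
(0.4507, 0.2397, 0.009, None) 2
[[[0.0,-0.0,0.023],0.0],[[0.0,-0.0,0.023],0.0]]
```

Fingers are still closing; wait.

{"fn": "apply_moves", "kwargs": {"moves": [[[0, 0, 0], 0], [[0, 0, 0], 0], [[0, 0, 0], 0], [[0, 0, 0], 0], [[0, 0, 0], 0]]}}

```text
time_s: 6.02
tcp_pos: [0.4145, 0.2846, 0.0093]
ee_rot: [[0.667, -0.745, 0.0], [-0.745, -0.667, 0.0], [0.0, -0.0, -1.0]]
wrist_force: [-0.6, -1.1, 5.7]
gripper_width: 0.272
gripper_force: 31.1
```

{"fn": "apply_moves", "kwargs": {"moves": [[[0, 0, -0.0225], 0], [[0, 0, -0.0225], 0], [[0, 0, 0], 0]]}}

```text
time_s: 6.27
tcp_pos: [0.4163, 0.2867, 0.0573]
ee_rot: [[0.668, -0.744, 0.005], [-0.744, -0.668, 0.005], [-0.001, -0.008, -1.0]]
wrist_force: [-1.2, 0.6, 1.2]
gripper_width: 0.276
gripper_force: 30.9
```

```bash
cat > cupin.py <<'E'
from h import *
import sys
# place of a thing in tool frame / world from wrist+top
for n in sys.argv[2:]:
    p=imaging.capture(n)
    for t in sys.argv[1].split(","):
        for d in models.place_of(p,t)[:1]:
            uv=np.array(d["at"])*[640,480]; print(n,t,round(d["confidence"],2),uv.round(0),at_z(p,uv,.003).round(4)[:2])
E
python3 -c "
from h import *
s=r.sense(); print(s['gripper_width']*.087,s['gripper_force'],s['tcp_pos'])
p=imaging.capture('wrist'); cv2.imwrite('pics/w3.png',p['frame'][80:400,120:520])"
```

```text
0.023990451826445557 30.852321594313086 [0.41631407 0.28668709 0.05728038]
```

View pics/w3.png

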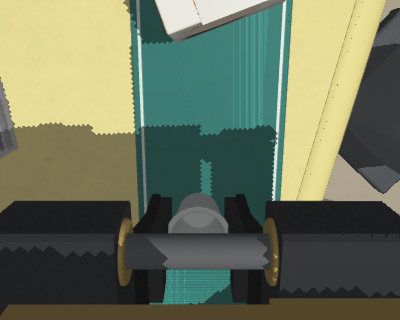

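The cup is held, upright between the fingers (crop 200,215).

```bash
python3 -c "
from h import *
plan([(.4507,.2397,.055,-138.17),(.4507,.2397,.010,None)],step=.03)"
```

```text
at [0.4154 0.2859 0.0556] ya -138.14
(0.4507, 0.2397, 0.055, -138.17) 2
[[[0.029,0.0023,0.0003],np.float64(0.01)],[[0.0289,0.0022,0.0003],np.float64(0.01)]]
(0.4507, 0.2397, 0.01, None) 2
[[[0.0,0.0,0.0225],0.0],[[0.0,0.0,0.0225],0.0]]
```

{"fn": "apply_moves", "kwargs": {"moves": [[[0.029, 0.0015, 0], 0], [[0.029, 0.0015, 0], 0], [[0, 0, 0], 0], [[0, 0, 0.0225], 0], [[0, 0, 0.0215], 0]]}}

```text
time_s: 6.73
tcp_pos: [0.4514, 0.2393, 0.0095]
ee_rot: [[0.666, -0.746, 0.001], [-0.746, -0.666, 0.002], [-0.0, -0.002, -1.0]]
wrist_force: [-0.1, 0.8, -0.1]
gripper_width: 0.272
gripper_force: 30.9
```

{"fn": "apply_moves", "kwargs": {"moves": [[[0, 0, 0], 0], [[0, 0, 0], 0], [[0, 0, 0], 0]]}}

```text
time_s: 6.98
tcp_pos: [0.4508, 0.2395, 0.01]
ee_rot: [[0.667, -0.745, -0.0], [-0.745, -0.667, -0.0], [0.0, 0.0, -1.0]]
wrist_force: [-0.2, 0.5, -0.2]
gripper_width: 0.257
gripper_force: 29.9
```

```bash
python3 -c "
from h import *
s=r.sense(); print(s['wrist_force'])
plan([(.4507,.2397,.010,-138.17)],step=.03)"
```

```text
[-0.15429832  0.53951914 -0.19660585]
at [0.4508 0.2395 0.01  ] ya -138.13
(0.4507, 0.2397, 0.01, -138.17) 1
[[[-0.0002,-0.0,0.0],np.float64(0.04)]]
```

{"fn": "apply_moves", "kwargs": {"moves": [[[0, 0, 0.0005], 0], [[0, 0, 0], 0], [[0, 0, 0], 0], [[0, 0, 0], 0]], "hand": 0.045}}

```text
time_s: 7.32
tcp_pos: [0.451, 0.2396, 0.01]
ee_rot: [[0.667, -0.745, 0.001], [-0.745, -0.667, 0.001], [-0.0, -0.001, -1.0]]
wrist_force: [-0.5, -0.0, 0.7]
gripper_width: 0.468
gripper_force: 0.0
```

{"fn": "apply_moves", "kwargs": {"moves": [[[0, 0, 0], 0], [[0, 0, -0.01], 0], [[0, 0, -0.025], 0], [[0, 0, -0.04], 0], [[0, 0, -0.04], 0]]}}

```text
time_s: 7.73
tcp_pos: [0.4501, 0.2386, 0.1257]
ee_rot: [[0.667, -0.745, -0.002], [-0.745, -0.667, -0.002], [0.0, 0.003, -1.0]]
wrist_force: [0.6, 1.0, 0.3]
gripper_width: 0.517
gripper_force: 0.0
```

{"fn": "apply_moves", "kwargs": {"moves": [[[-0.02, 0, -0.04], 0], [[-0.03, 0, -0.03], 0], [[-0.03, 0, 0], 0], [[0, 0, 0], 0]], "hand": 0.075}}

```text
time_s: 8.07
tcp_pos: [0.3975, 0.3009, 0.1948]
ee_rot: [[0.67, -0.743, 0.004], [-0.743, -0.67, 0.007], [-0.002, -0.007, -1.0]]
wrist_force: [0.4, -0.7, 0.0]
gripper_width: 0.732
gripper_force: 0.0
```

```bash
python3 - <<'E'
from h import *
print(r.sense()["tcp_pos"])
f={"orange_carton":(lambda q:box(*q,.061,.057,.003,.055),[.4875,.198,1.09]),
"purple_carton":(lambda q:box(*q,.048,.063,0,.036),[.545,.342,.85]),
"vial":(lambda q:cyl(*q,VIAL),[.515,.402]),
"cup":(lambda q:cyl(*q,[(a,z+.003) for a,z in CUP]),[.4507,.24])}
for n in("wrist","scene","top"):
    p=imaging.capture(n)
    if n=="wrist": cv2.imwrite("pics/w4.png",p["frame"])
    for t,(g,x0) in f.items():
        m,c=mask(p,t); d=models.place_of(p,t)
        a=at_z(p,np.array(d[0]["at"])*[640,480],.003*(t[0] in "oc")).round(4)[:2] if d else None
        x,e=fit([p],[m],g,x0,[.01,.01,.2][:len(x0)]) if m is not None else (np.zeros(2),9)
        print(n,t,"place",a,"fit",x.round(4),round(e,3))
E
```

```text
[0.39750066 0.30085291 0.19477477]
wrist orange_carton place [0.4872 0.1975] fit [0.4877 0.1972 1.0892] 0.074
wrist purple_carton place [0.5456 0.3438] fit [0.5441 0.3427 0.9022] 0.086
wrist vial place [0.5147 0.3995] fit [0.5155 0.4004] 0.135
wrist cup place None fit [0.4513 0.2438] 0.074
scene orange_carton place [0.4936 0.2032] fit [0.4883 0.199  0.97  ] 0.11
scene purple_carton place [0.5425 0.3379] fit [0.5463 0.3435 0.7919] 0.132
scene vial place [0.513  0.4009] fit [0.52   0.4028] 0.68
scene cup place [0.4519 0.2413] fit [0.453  0.2449] 0.215
top orange_carton place [0.4873 0.1934] fit [0.4861 0.1967 1.1458] 0.117
top purple_carton place [0.5474 0.3417] fit [0.5539 0.3402 0.6043] 0.797
top vial place None fit [0.515 0.402] 1.0
top cup place [0.446  0.2404] fit [0.4501 0.2423] 0.187
```

View pics/w4.png

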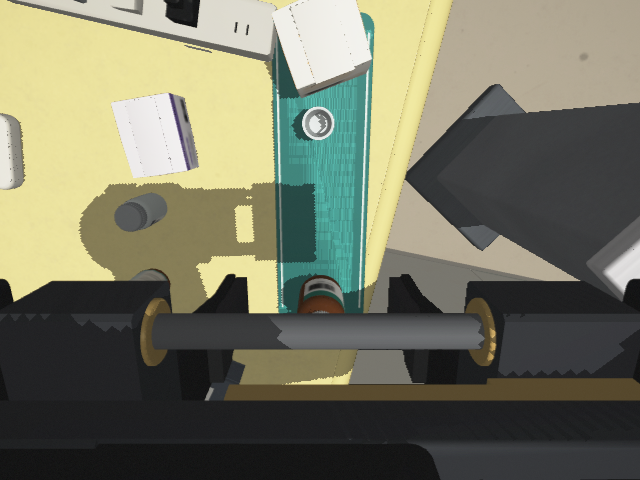

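The wrist view shows the cup upright at (318,123), between the orange carton and the open middle, perhaps a bit left of the mat's centreline (columns 278–372). I'll check the mat's edges numerically.

```bash
cat > edges.py <<'E'
from h import *
C=np.array([.4137,.281]); yaw=.73; ux=np.array([np.cos(yaw),np.sin(yaw)]); uy=np.array([-ux[1],ux[0]])
p=imaging.capture("wrist"); hsv=cv2.cvtColor(p["frame"],cv2.COLOR_BGR2HSV)
t=((hsv[...,0]>75)&(hsv[...,0]<100)&(hsv[...,1]>70)).astype(np.uint8)
t=cv2.morphologyEx(t,cv2.MORPH_CLOSE,np.ones((7,7)))
for row in range(90,280,15):
    c=np.flatnonzero(t[row,200:400])+200
    if len(c)<20: continue
    e=[at_z(p,(u,row+.5),.003)[:2]-C for u in(c[0],c[-1]+1)]
    print(row,c[0],c[-1],[((a@ux*1000).round(1),(a@uy*1000).round(1)) for a in e])
E
python3 edges.py
```

```text
90 269 367 [(np.float64(41.8), np.float64(-83.7)), (np.float64(-42.7), np.float64(-83.8))]
105 269 367 [(np.float64(42.2), np.float64(-71.6)), (np.float64(-43.2), np.float64(-71.6))]
120 270 366 [(np.float64(41.8), np.float64(-59.2)), (np.float64(-42.7), np.float64(-59.3))]
135 270 366 [(np.float64(42.2), np.float64(-46.6)), (np.float64(-43.2), np.float64(-46.6))]
150 271 366 [(np.float64(41.7), np.float64(-33.7)), (np.float64(-43.6), np.float64(-33.7))]
165 271 365 [(np.float64(42.1), np.float64(-20.6)), (np.float64(-43.2), np.float64(-20.6))]
180 272 364 [(np.float64(41.7), np.float64(-7.1)), (np.float64(-42.7), np.float64(-7.2))]
195 272 364 [(np.float64(42.1), np.float64(6.6)), (np.float64(-43.2), np.float64(6.6))]
210 273 364 [(np.float64(41.6), np.float64(20.6)), (np.float64(-43.6), np.float64(20.6))]
225 273 363 [(np.float64(42.0), np.float64(34.9)), (np.float64(-43.2), np.float64(34.9))]
240 274 362 [(np.float64(41.5), np.float64(49.5)), (np.float64(-42.7), np.float64(49.5))]
255 274 362 [(np.float64(42.0), np.float64(64.4)), (np.float64(-43.2), np.float64(64.4))]
270 275 361 [(np.float64(41.5), np.float64(79.6)), (np.float64(-42.7), np.float64(79.6))]
```

```bash
cat > meas.py <<'E'
from h import *
import sys
C=np.array([.4137,.281]); yaw=.73; ux=np.array([np.cos(yaw),np.sin(yaw)]); uy=np.array([-ux[1],ux[0]])
G={"orange_carton":(lambda q:box(*q,.061,.057,.003,.055),[.4875,.198,1.09]),
"purple_carton":(lambda q:box(*q,.048,.063,0,.036),[.545,.342,.85]),
"purple_mat":(lambda q:box(*q,.048,.063,.003,.039),[.4137,.281,.73]),
"vial":(lambda q:cyl(*q,VIAL),[.515,.402]),
"vial_top":(lambda q:cyl(*q,[(a,z+.039) for a,z in VIAL]),[.4137,.281]),
"dropper":(lambda q:cyl(*q,[(.017,0),(.017,.065),(.006,.102)]),[.47,.465]),
"dropper_mat":(lambda q:cyl(*q,[(.017,.003),(.017,.068),(.006,.105)]),[.3735,.326]),
"brown_bottle":(lambda q:cyl(*q,[(a,z+.003) for a,z in BOT]),[.34,.364]),
"cup":(lambda q:cyl(*q,[(a,z+.003) for a,z in CUP]),[.4507,.242])}
def meas(n,names):
    p=imaging.capture(n)
    for t in names:
        g,x0=G[t]; b={"purple_mat":"purple_carton","vial_top":"vial","dropper_mat":"dropper"}.get(t,t)
        m,c=mask(p,b)
        if m is None: print(n,t,"none"); continue
        x,e=fit([p],[m],g,x0,[.01,.01,.2][:len(x0)]); d=x[:2]-C
        print(n,t,x.round(4),"mat mm",(d@ux*1000).round(1),(d@uy*1000).round(1),"err",round(e,3),"conf",round(c,2),"mask",int(m.sum()))
    return p
if __name__=="__main__":
    for n in sys.argv[1].split(","): meas(n,sys.argv[2].split(","))
E
python3 meas.py wrist,scene,top orange_carton,cup,purple_carton,brown_bottle
python3 - <<'E'
from h import *
p=imaging.capture("wrist"); x=p["frame"][90:160,280:350]; cv2.imwrite("pics/cup.png",cv2.resize(x,None,fx=7,fy=7))
for q in((.4507,.2397),(.4513,.2438)): print([proj(p,[*q,z]).round(1) for z in(.003,.031)])
E
```

```text
wrist orange_carton [0.4879 0.1973 1.0955] mat mm -0.6 -111.9 err 0.07 conf 0.66 mask 7350
wrist cup [0.4509 0.2431] mat mm 2.4 -53.0 err 0.114 conf 0.83 mask 807
wrist purple_carton [0.5449 0.3428 0.9026] mat mm 139.0 -41.5 err 0.071 conf 0.97 mask 5765
wrist brown_bottle [0.355  0.3459] mat mm -0.5 87.5 err 0.592 conf 0.83 mask 1279
scene orange_carton [0.4877 0.1984 1.0132] mat mm 0.1 -110.8 err 0.103 conf 0.61 mask 1381
scene cup [0.454  0.2442] mat mm 5.5 -54.3 err 0.291 conf 0.48 mask 171
scene purple_carton none
scene brown_bottle [0.3415 0.3638] mat mm 1.4 109.8 err 0.165 conf 0.88 mask 735
top orange_carton [0.4878 0.1966 1.129 ] mat mm -1.1 -112.3 err 0.07 conf 0.75 mask 1210
top cup [0.4509 0.2422] mat mm 1.8 -53.7 err 0.232 conf 0.63 mask 142
top purple_carton [0.5524 0.3415 0.6081] mat mm 143.7 -47.4 err 0.792 conf 0.48 mask 219
top brown_bottle [0.3406 0.3615] mat mm -0.8 108.8 err 0.098 conf 0.65 mask 521
[array([317.9, 125.1]), array([317.9, 124.5])]
[array([314.3, 128.2]), array([314., 128.])]
```

View pics/cup.png

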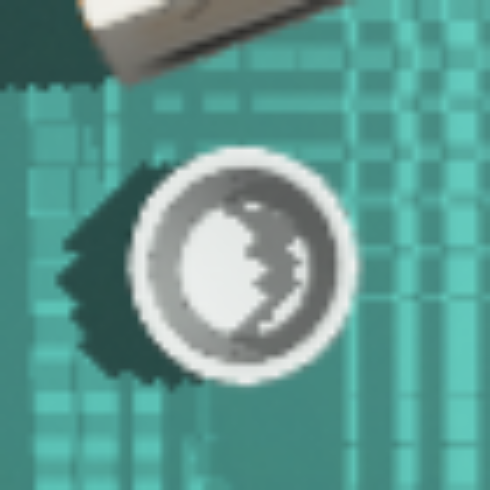

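The cup's rim is centred at (315,128), about 3–4 mm short of its slot, so I'll nudge it once the carton is placed. Next, the purple carton.

```bash
python3 -c "
from h import *
plan([(.5447,.3428,.14,-131.3),(.5447,.3428,.008,None)],step=.04)"
```

```text
at [0.3987 0.2975 0.1912] ya -138.16
(0.5447, 0.3428, 0.14, -131.3) 5
[[[0.0127,-0.0278,0.0102],np.float64(-1.37)],[[0.0134,-0.0275,0.0102],np.float64(-1.37)],[[0.014,-0.0271,0.0103],np.float64(-1.37)],[[0.0147,-0.0268,0.0102],np.float64(-1.37)],[[0.0154,-0.0265,0.0103],np.float64(-1.37)]]
(0.5447, 0.3428, 0.008, None) 4
[[[-0.0,0.0,0.033],0.0],[[-0.0,0.0,0.033],0.0],[[-0.0,0.0,0.033],0.0],[[-0.0,0.0,0.033],0.0]]
```

{"fn": "apply_moves", "kwargs": {"moves": [[[0.0127, -0.0278, 0.0102], -1.37], [[0.0134, -0.0275, 0.0102], -1.37], [[0.014, -0.0271, 0.0102], -1.37], [[0.0147, -0.0268, 0.0102], -1.37], [[0.0154, -0.0265, 0.0102], -1.37]]}}

```text
time_s: 10.68
tcp_pos: [0.5461, 0.3431, 0.1395]
ee_rot: [[0.752, -0.659, -0.0], [-0.659, -0.752, -0.0], [0.0, 0.0, -1.0]]
wrist_force: [-0.1, 0.1, -0.2]
gripper_width: 0.863
gripper_force: 0.0
```

{"fn": "apply_moves", "kwargs": {"moves": [[[0, 0, 0], 0], [[0, 0, 0], 0], [[0, 0, 0.025], 0], [[0, 0, 0.025], 0], [[0, 0, 0], 0]]}}

```text
time_s: 11.1
tcp_pos: [0.5411, 0.3405, 0.0861]
ee_rot: [[0.75, -0.661, -0.008], [-0.661, -0.75, -0.005], [-0.002, 0.009, -1.0]]
wrist_force: [0.0, -1.2, -0.2]
gripper_width: 0.858
gripper_force: 0.0
```

```bash
python3 meas.py wrist purple_carton; python3 -c "
from h import *
plan([(.5447,.3428,.008,-131.3)],step=.04)
p=imaging.capture('wrist');cv2.imwrite('pics/w5.png',p['frame'][150:420,100:540])"
```

```text
wrist purple_carton [0.5445 0.3436 0.9042] mat mm 139.2 -40.6 err 0.066 conf 0.78 mask 8995
at [0.544  0.3425 0.0907] ya -131.26
(0.5447, 0.3428, 0.008, -131.3) 3
[[[0.0001,-0.0002,0.0276],np.float64(0.01)],[[0.0001,-0.0002,0.0276],np.float64(0.01)],[[0.0001,-0.0003,0.0275],np.float64(0.01)]]
```

View pics/w5.png

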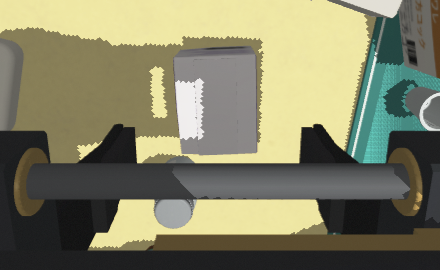

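The carton is between the fingers and nearly aligned, with the vial clear below it in the picture (crop 173,205). I'll descend and grip.

{"fn": "apply_moves", "kwargs": {"moves": [[[0.0001, -0.0005, 0.0275], -1.5], [[0.0001, -0.0005, 0.0275], -1.5], [[0.0001, -0.0003, 0.0265], 0], [[0, 0, 0], 0]]}}

```text
time_s: 11.58
tcp_pos: [0.5435, 0.342, 0.0057]
ee_rot: [[0.784, -0.621, -0.005], [-0.621, -0.784, -0.004], [-0.002, 0.007, -1.0]]
wrist_force: [-0.1, -1.3, -0.5]
gripper_width: 0.864
gripper_force: 0.0
```

{"fn": "apply_moves", "kwargs": {"moves": [[[0, 0, 0], 0], [[0, 0, 0], 0], [[0, 0, 0], 0], [[0, 0, 0], 0], [[0, 0, 0], 0]], "hand": 0.0}}

```text
time_s: 12.0
tcp_pos: [0.5463, 0.344, 0.0105]
ee_rot: [[0.785, -0.62, 0.002], [-0.62, -0.785, 0.001], [0.0, -0.002, -1.0]]
wrist_force: [0.2, -0.4, 0.3]
gripper_width: 0.568
gripper_force: 0.5
```

{"fn": "apply_moves", "kwargs": {"moves": [[[0, 0, 0], 0], [[0, 0, 0], 0], [[0, 0, 0], 0], [[0, 0, 0], 0], [[0, 0, 0], 0]]}}

```text
time_s: 12.42
tcp_pos: [0.5462, 0.3439, 0.0102]
ee_rot: [[0.785, -0.62, 0.001], [-0.62, -0.785, 0.001], [0.001, -0.001, -1.0]]
wrist_force: [-2.5, -0.8, 6.3]
gripper_width: 0.547
gripper_force: 30.0
```

{"fn": "apply_moves", "kwargs": {"moves": [[[0, 0, -0.015], 0], [[0, 0, -0.03], 0], [[0, 0, -0.03], 0], [[0, 0, -0.025], 0], [[0, 0, 0], 0]]}}

```text
time_s: 12.83
tcp_pos: [0.5489, 0.346, 0.1152]
ee_rot: [[0.785, -0.619, 0.01], [-0.619, -0.785, 0.007], [0.003, -0.012, -1.0]]
wrist_force: [0.5, 0.6, 0.9]
gripper_width: 0.548
gripper_force: 30.0
```

```bash
python3 -c "
from h import *
s=r.sense(); print(s['gripper_width']*.087)
plan([(.4137,.281,.108,-138.17)],step=.035)
p=imaging.capture('wrist');cv2.imwrite('pics/w6.png',p['frame'][150:420,100:540])"
```

```text
0.04769035509172952
at [0.5489 0.346  0.1152] ya -128.23
(0.4137, 0.281, 0.108, -138.17) 5
[[[-0.0132,0.0269,0.0014],np.float64(1.99)],[[-0.0122,0.0274,0.0015],np.float64(1.99)],[[-0.0113,0.0278,0.0014],np.float64(1.99)],[[-0.0103,0.0282,0.0015],np.float64(1.99)],[[-0.0094,0.0285,0.0014],np.float64(1.99)]]
```

View pics/w6.png

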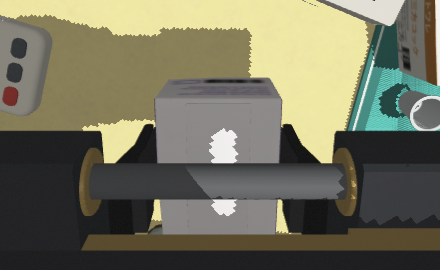

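The carton is held square across the pads at 48 mm.

{"fn": "apply_moves", "kwargs": {"moves": [[[-0.013, 0.027, 0.0015], 2], [[-0.012, 0.0275, 0.0015], 2], [[-0.0113, 0.0278, 0.0015], 2], [[-0.0103, 0.0282, 0.0015], 2], [[-0.0085, 0.0285, 0.0015], 2]]}}

```text
time_s: 13.3
tcp_pos: [0.4094, 0.2763, 0.0998]
ee_rot: [[0.663, -0.748, -0.002], [-0.748, -0.663, -0.002], [0.0, 0.003, -1.0]]
wrist_force: [-0.6, 1.0, 0.0]
gripper_width: 0.553
gripper_force: 30.0
```

{"fn": "apply_moves", "kwargs": {"moves": [[[0, 0, 0], 0], [[0, 0, 0], 0], [[0, 0, 0], 0]]}}

```text
time_s: 13.55
tcp_pos: [0.4115, 0.2781, 0.101]
ee_rot: [[0.666, -0.746, 0.0], [-0.746, -0.666, 0.0], [0.0, -0.0, -1.0]]
wrist_force: [0.2, 0.9, -1.0]
gripper_width: 0.549
gripper_force: 30.0
```

```bash
python3 -c "
from h import *
plan([(.414,.28,.0135,-138.17)],step=.035)"
```

```text
at [0.4115 0.2781 0.101 ] ya -138.27
(0.414, 0.28, 0.0135, -138.17) 3
[[[0.0001,-0.001,0.0292],np.float64(-0.03)],[[0.0,-0.0011,0.0291],np.float64(-0.03)],[[0.0001,-0.001,0.0292],np.float64(-0.03)]]
```

{"fn": "apply_moves", "kwargs": {"moves": [[[0, -0.001, 0.029], 0], [[0, -0.001, 0.029], 0], [[0, -0.001, 0.018], 0], [[0, 0, 0.005], 0], [[0, 0, 0], 0]]}}

```text
time_s: 13.97
tcp_pos: [0.4137, 0.2794, 0.0184]
ee_rot: [[0.665, -0.747, -0.002], [-0.747, -0.665, -0.003], [0.001, 0.004, -1.0]]
wrist_force: [-0.1, 0.9, -0.8]
gripper_width: 0.551
gripper_force: 30.0
```

{"fn": "apply_moves", "kwargs": {"moves": [[[0, 0, 0.003], 0], [[0, 0, 0.0025], 0], [[0, 0, 0], 0], [[0, 0, 0], 0]]}}

```text
time_s: 14.3
tcp_pos: [0.414, 0.2802, 0.0155]
ee_rot: [[0.665, -0.747, 0.001], [-0.747, -0.665, 0.001], [-0.0, -0.002, -1.0]]
wrist_force: [-0.3, 1.0, -1.8]
gripper_width: 0.556
gripper_force: 30.0
```

```bash
python3 -c "
from h import *
print(r.sense()['wrist_force'])
plan([(.414,.28,.0132,-138.17)],step=.035)"; python3 meas.py wrist,top purple_mat,cup,orange_carton
```

```text
[-0.30021497  1.04045382 -1.80993343]
at [0.414  0.2802 0.0155] ya -138.31
(0.414, 0.28, 0.0132, -138.17) 1
[[[0.0002,0.0001,0.0023],np.float64(-0.14)]]
wrist purple_mat [0.4132 0.2819 0.7228] mat mm 0.2 1.0 err 0.294 conf 0.84 mask 14393
wrist cup [0.4517 0.2433] mat mm 3.2 -53.4 err 0.023 conf 0.7 mask 3777
wrist orange_carton [0.4879 0.197  1.0816] mat mm -0.7 -112.0 err 0.048 conf 0.92 mask 20919
top purple_mat none
top cup none
top orange_carton [0.486  0.1962 1.1543] mat mm -2.7 -111.5 err 0.149 conf 0.97 mask 1096
```

{"fn": "apply_moves", "kwargs": {"moves": [[[0, 0, 0.002], 0], [[0, 0, 0], 0], [[0, 0, 0], 0]]}}

```text
time_s: 14.95
tcp_pos: [0.4138, 0.2801, 0.0132]
ee_rot: [[0.665, -0.746, 0.001], [-0.746, -0.665, 0.0], [0.0, -0.001, -1.0]]
wrist_force: [-0.1, 0.4, 4.7]
gripper_width: 0.552
gripper_force: 30.0
```

{"fn": "apply_moves", "kwargs": {"moves": [[[0, 0, 0], 0], [[0, 0, 0], 0], [[0, 0, 0], 0], [[0, 0, 0], 0]], "hand": 0.066}}

```text
time_s: 15.28
tcp_pos: [0.4135, 0.2797, 0.0124]
ee_rot: [[0.665, -0.747, -0.0], [-0.747, -0.665, -0.0], [0.0, 0.0, -1.0]]
wrist_force: [-0.6, 0.8, -0.2]
gripper_width: 0.732
gripper_force: 0.0
```

{"fn": "apply_moves", "kwargs": {"moves": [[[0, 0, -0.015], 0], [[0, 0, -0.03], 0], [[0, 0, -0.04], 0], [[0, 0, -0.04], 0], [[-0.015, 0, -0.03], 0]]}}

```text
time_s: 15.7
tcp_pos: [0.4047, 0.2905, 0.1707]
ee_rot: [[0.664, -0.748, 0.002], [-0.748, -0.664, 0.002], [0.0, -0.003, -1.0]]
wrist_force: [1.0, 0.5, 0.4]
gripper_width: 0.756
gripper_force: 0.0
```

{"fn": "apply_moves", "kwargs": {"moves": [[[-0.02, 0, -0.02], 0], [[-0.02, 0, 0], 0], [[0, 0, 0], 0], [[0, 0, 0], 0]]}}

```text
time_s: 16.03
tcp_pos: [0.3763, 0.321, 0.1876]
ee_rot: [[0.666, -0.746, -0.0], [-0.746, -0.666, 0.0], [-0.0, 0.0, -1.0]]
wrist_force: [-0.4, -0.6, -0.4]
gripper_width: 0.753
gripper_force: 0.0
```

```bash
python3 meas.py wrist,scene,top purple_mat,cup,orange_carton,vial; python3 -c "
from h import *
print(r.sense()['tcp_pos'])
p=imaging.capture('wrist');cv2.imwrite('pics/w7.png',p['frame'])"
```

```text
wrist purple_mat [0.4137 0.2806 0.7501] mat mm -0.2 -0.3 err 0.073 conf 0.8 mask 4774
wrist cup [0.4513 0.2436] mat mm 3.1 -52.9 err 0.064 conf 0.71 mask 951
wrist orange_carton [0.488  0.1972 1.0664] mat mm -0.6 -112.0 err 0.048 conf 0.6 mask 4029
wrist vial [0.5151 0.4007] mat mm 155.4 21.5 err 0.123 conf 0.6 mask 1627
scene purple_mat [0.4142 0.2807 0.7692] mat mm 0.2 -0.6 err 0.124 conf 0.8 mask 1002
scene cup [0.4533 0.2451] mat mm 5.6 -53.1 err 0.266 conf 0.52 mask 177
scene orange_carton [0.4881 0.1976 0.9556] mat mm -0.2 -111.7 err 0.103 conf 0.76 mask 1370
scene vial [0.5177 0.4033] mat mm 159.0 21.7 err 0.277 conf 0.82 mask 262
top purple_mat [0.4182 0.2724 0.7498] mat mm -2.4 -9.4 err 0.313 conf 0.75 mask 712
top cup [0.4504 0.2418] mat mm 1.2 -53.7 err 0.089 conf 0.69 mask 198
top orange_carton [0.4863 0.1959 1.1243] mat mm -2.7 -111.8 err 0.109 conf 0.89 mask 1149
top vial none
[0.37701116 0.32084937 0.18768355]
```

View pics/w7.png

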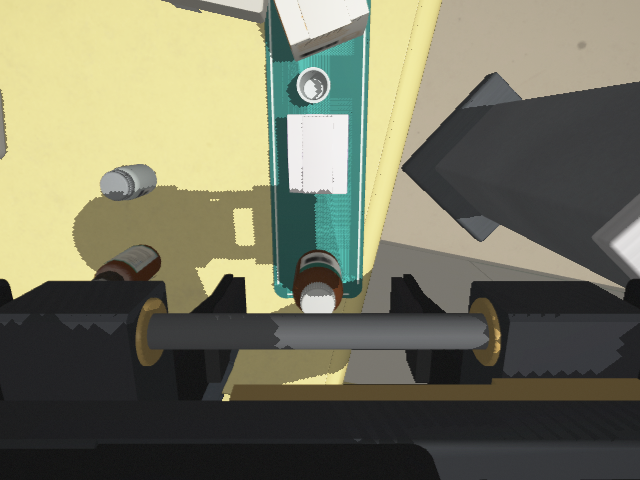

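The purple carton stands square at mat centre (318,153). The cup (313,85) is about 3 mm off sideways and 3.5 mm off along the mat, so I'll regrip and nudge it.

```bash
python3 -c "
from h import *
plan([(.4486,.2412,.12,-138.17),(.4486,.2412,.009,None)],step=.035)"
```

```text
at [0.377  0.3208 0.1877] ya -138.31
(0.4486, 0.2412, 0.12, -138.17) 4
[[[0.0268,-0.0001,0.0169],np.float64(-0.03)],[[0.0268,-0.0001,0.0169],np.float64(-0.03)],[[0.0268,-0.0001,0.0169],np.float64(-0.03)],[[0.0267,-0.0001,0.017],np.float64(-0.03)]]
(0.4486, 0.2412, 0.009, None) 4
[[[0.0,-0.0,0.0277],0.0],[[0.0,-0.0,0.0278],0.0],[[0.0,-0.0,0.0277],0.0],[[0.0,-0.0,0.0278],0.0]]
```

{"fn": "apply_moves", "kwargs": {"moves": [[[0.0268, 0, 0.017], 0], [[0.0268, 0, 0.017], 0], [[0.0268, 0, 0.017], 0], [[0.0268, 0, 0.017], -0.15], [[0, 0, 0], 0]], "hand": 0.05}}

```text
time_s: 17.25
tcp_pos: [0.4481, 0.2369, 0.1162]
ee_rot: [[0.664, -0.748, -0.005], [-0.748, -0.664, -0.005], [-0.0, 0.007, -1.0]]
wrist_force: [-0.5, 0.4, 0.4]
gripper_width: 0.582
gripper_force: 0.0
```

{"fn": "apply_moves", "kwargs": {"moves": [[[0, 0, 0], 0], [[0, 0, 0.028], 0], [[0, 0, 0.028], 0], [[0, 0, 0.028], 0], [[0, 0, 0.017], 0]]}}

```text
time_s: 17.67
tcp_pos: [0.4474, 0.2414, 0.0174]
ee_rot: [[0.668, -0.744, -0.001], [-0.744, -0.668, -0.0], [-0.0, 0.001, -1.0]]
wrist_force: [-0.5, -0.0, -1.0]
gripper_width: 0.578
gripper_force: 0.0
```

{"fn": "apply_moves", "kwargs": {"moves": [[[0, 0, 0.009], 0], [[0, 0, 0], 0], [[0, 0, 0], 0]]}}

```text
time_s: 17.92
tcp_pos: [0.4487, 0.2419, 0.0105]
ee_rot: [[0.668, -0.744, 0.001], [-0.744, -0.668, 0.001], [0.0, -0.001, -1.0]]
wrist_force: [0.1, 0.2, -0.8]
gripper_width: 0.574
gripper_force: 0.0
```

```bash
python3 -c "
from h import *
plan([(.4486,.2412,.009,-138.17)],step=.035)"; python3 meas.py wrist cup,orange_carton
```

```text
at [0.4487 0.2419 0.0105] ya -138.08
(0.4486, 0.2412, 0.009, -138.17) 1
[[[0.0005,0.0005,0.0015],np.float64(0.09)]]
wrist cup [0.4546 0.2394] mat mm 2.8 -58.3 err 0.526 conf 0.58 mask 1829
wrist orange_carton [0.4882 0.1987 1.0904] mat mm 0.6 -111.0 err 0.082 conf 0.87 mask 35578
```

{"fn": "apply_moves", "kwargs": {"moves": [[[0, 0.0005, 0.001], 0], [[0, 0, 0], 0], [[0, 0, 0], 0], [[0, 0, 0], 0], [[0, 0, 0], 0]], "hand": 0.0}}

```text
time_s: 18.48
tcp_pos: [0.448, 0.2405, 0.0088]
ee_rot: [[0.667, -0.745, 0.0], [-0.745, -0.667, 0.0], [-0.0, -0.0, -1.0]]
wrist_force: [-0.4, 0.2, 0.1]
gripper_width: 0.283
gripper_force: 20.7
```

{"fn": "apply_moves", "kwargs": {"moves": [[[0, 0, 0], 0], [[0, 0, 0], 0], [[0, 0, 0], 0], [[0, 0, 0], 0]]}}

```text
time_s: 18.82
tcp_pos: [0.448, 0.2406, 0.0087]
ee_rot: [[0.667, -0.745, 0.0], [-0.745, -0.667, 0.0], [0.0, -0.0, -1.0]]
wrist_force: [-0.1, 0.2, 0.6]
gripper_width: 0.277
gripper_force: 30.0
```

{"fn": "apply_moves", "kwargs": {"moves": [[[0.002, 0, -0.001], 0], [[0.002, 0, 0], 0], [[0, 0, 0], 0], [[0, 0, 0], 0]]}}

```text
time_s: 19.15
tcp_pos: [0.4506, 0.2373, 0.0096]
ee_rot: [[0.667, -0.745, -0.0], [-0.745, -0.667, -0.0], [-0.0, 0.0, -1.0]]
wrist_force: [0.3, -0.0, -0.3]
gripper_width: 0.277
gripper_force: 30.0
```

```bash
python3 meas.py wrist cup; python3 -c "
from h import *
print(r.sense()['gripper_width'],r.sense()['wrist_force'])
plan([(.4507,.2384,.009,-138.17)],step=.035)
p=imaging.capture('wrist');cv2.imwrite('pics/w8.png',p['frame'][200:420,180:460])"
```

```text
wrist cup [0.4572 0.2313] mat mm -0.7 -66.0 err 0.634 conf 0.75 mask 1426
0.27209279664412117 [-0.86060096 -0.69752041  0.46387661]
at [0.4505 0.2374 0.0096] ya -138.17
(0.4507, 0.2384, 0.009, -138.17) 1
[[[-0.0007,-0.0008,0.0006],np.float64(0.0)]]
```

View pics/w8.png

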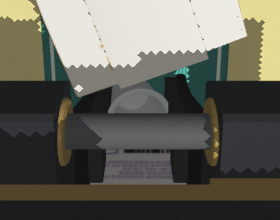

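{"fn": "apply_moves", "kwargs": {"moves": [[[0, -0.001, 0.0005], 0], [[0, 0, 0], 0]]}}

```text
time_s: 19.47
tcp_pos: [0.4514, 0.2383, 0.0091]
ee_rot: [[0.667, -0.745, 0.0], [-0.745, -0.667, 0.0], [0.0, -0.0, -1.0]]
wrist_force: [0.0, 0.1, 0.6]
gripper_width: 0.277
gripper_force: 30.0
```

{"fn": "apply_moves", "kwargs": {"moves": [[[0, 0, 0], 0], [[0, 0, 0], 0], [[0, 0, 0], 0], [[0, 0, 0], 0], [[0, 0, 0], 0]], "hand": 0.05}}

```text
time_s: 19.88
tcp_pos: [0.4513, 0.2382, 0.0092]
ee_rot: [[0.667, -0.745, 0.0], [-0.745, -0.667, 0.0], [0.0, -0.0, -1.0]]
wrist_force: [0.1, 0.7, -0.3]
gripper_width: 0.538
gripper_force: 0.0
```

{"fn": "apply_moves", "kwargs": {"moves": [[[0, 0, -0.01], 0], [[0, 0, -0.03], 0], [[0, 0, -0.04], 0], [[0, 0, -0.04], 0], [[-0.025, 0, -0.03], 0]]}}

```text
time_s: 20.3
tcp_pos: [0.4365, 0.256, 0.1633]
ee_rot: [[0.665, -0.747, 0.004], [-0.747, -0.665, 0.002], [0.001, -0.004, -1.0]]
wrist_force: [0.8, 1.6, 0.4]
gripper_width: 0.576
gripper_force: 0.0
```

{"fn": "apply_moves", "kwargs": {"moves": [[[-0.03, 0, -0.02], 0], [[-0.03, 0, 0], 0], [[0, 0, 0], 0], [[0, 0, 0], 0]]}}

```text
time_s: 20.63
tcp_pos: [0.3938, 0.3023, 0.1804]
ee_rot: [[0.669, -0.743, 0.001], [-0.743, -0.669, 0.002], [-0.001, -0.002, -1.0]]
wrist_force: [0.4, -1.1, 0.1]
gripper_width: 0.573
gripper_force: 0.0
```

```bash
python3 meas.py wrist,top cup,purple_mat,orange_carton,vial; python3 -c "
from h import *
plan([(.5155,.4008,.12,-150),(.5155,.4008,.008,None)],step=.04)"
```

```text
wrist cup [0.4548 0.2414] mat mm 4.2 -56.9 err 0.04 conf 0.58 mask 968
wrist purple_mat [0.4131 0.2813 0.7458] mat mm -0.3 0.6 err 0.082 conf 0.6 mask 4719
wrist orange_carton [0.4879 0.1974 1.0579] mat mm -0.5 -111.7 err 0.04 conf 0.73 mask 7216
wrist vial [0.5152 0.4004] mat mm 155.2 21.3 err 0.13 conf 0.67 mask 1647
top cup [0.4545 0.2402] mat mm 3.2 -57.6 err 0.121 conf 0.72 mask 166
top purple_mat [0.4159 0.2759 0.7938] mat mm -1.7 -5.3 err 0.764 conf 0.61 mask 244
top orange_carton [0.4867 0.1965 1.1223] mat mm -1.9 -111.6 err 0.093 conf 0.88 mask 1170
top vial none
at [0.3949 0.3011 0.1789] ya -138.21
(0.5155, 0.4008, 0.12, -150) 5
[[[0.0012,-0.0313,0.0118],np.float64(2.36)],[[-0.0001,-0.0313,0.0118],np.float64(2.36)],[[-0.0013,-0.0313,0.0118],np.float64(2.36)],[[-0.0027,-0.0312,0.0118],np.float64(2.36)],[[-0.0039,-0.031,0.0117],np.float64(2.36)]]
(0.5155, 0.4008, 0.008, None) 3
[[[0.0,0.0,0.0373],0.0],[[0.0,0.0,0.0374],0.0],[[0.0,0.0,0.0373],0.0]]
```

The cup is right along the mat now, but 4 mm off the line: the opening fingers drag it. I'll push it over with one finger.

```bash
python3 -c "
from h import *
plan([(.4535,.240,.12,-138.17)],step=.035)"
```

```text
at [0.3949 0.3011 0.1789] ya -138.21
(0.4535, 0.24, 0.12, -138.17) 3
[[[0.0282,-0.001,0.0196],np.float64(-0.01)],[[0.0282,-0.001,0.0197],np.float64(-0.01)],[[0.0282,-0.001,0.0196],np.float64(-0.01)]]
```

{"fn": "apply_moves", "kwargs": {"moves": [[[0.0282, -0.001, 0.0196], 0], [[0.0282, -0.001, 0.0196], 0], [[0.0282, -0.001, 0.0196], 0], [[0, 0, 0], 0], [[0, 0, 0], 0]], "hand": 0.044}}

```text
time_s: 21.55
tcp_pos: [0.4535, 0.2388, 0.119]
ee_rot: [[0.665, -0.747, -0.002], [-0.747, -0.665, -0.002], [0.0, 0.003, -1.0]]
wrist_force: [0.3, 0.5, 1.2]
gripper_width: 0.51
gripper_force: 0.0
```

{"fn": "apply_moves", "kwargs": {"moves": [[[0, 0, 0.028], 0], [[0, 0, 0.028], 0], [[0, 0, 0.028], 0], [[0, 0, 0.017], 0], [[0, 0, 0.01], 0]]}}

```text
time_s: 21.97
tcp_pos: [0.4525, 0.2407, 0.008]
ee_rot: [[0.668, -0.744, -0.001], [-0.744, -0.668, -0.001], [0.0, 0.002, -1.0]]
wrist_force: [-0.9, -0.6, 0.7]
gripper_width: 0.508
gripper_force: 0.0
```

{"fn": "apply_moves", "kwargs": {"moves": [[[0, 0, 0], 0], [[0, 0, 0], 0], [[0, 0, 0], 0]]}}

```text
time_s: 22.22
tcp_pos: [0.4542, 0.2417, 0.0108]
ee_rot: [[0.668, -0.744, 0.002], [-0.744, -0.668, 0.002], [0.0, -0.003, -1.0]]
wrist_force: [0.3, 0.4, 0.7]
gripper_width: 0.507
gripper_force: 0.0
```

```bash
python3 -c "
from h import *
s=r.sense(); w=s['gripper_width']*87; d=np.array(s['tcp_pos'])[:2]-[.4137,.281]; y=.73
x=(d@[np.cos(y),np.sin(y)])*1000; print(w,x,(d@[-np.sin(y),np.cos(y)])*1000,s['tcp_pos'][2],'tool y shift mm',x-(-.5-(w/2-12.7)))"
```

```text
44.125822093573674 3.9325555515475794 -56.31009771579144 0.010833967580194954 tool y shift mm 13.795466598334418
```

{"fn": "apply_moves", "kwargs": {"moves": [[[0, 0.005, 0.003], 0], [[0, 0.004, 0], 0], [[0, 0.0025, 0], 0], [[0, 0.0023, 0], 0], [[0, 0, 0], 0]]}}

```text
time_s: 22.63
tcp_pos: [0.4426, 0.2309, 0.0067]
ee_rot: [[0.667, -0.745, 0.0], [-0.745, -0.667, 0.0], [-0.0, -0.0, -1.0]]
wrist_force: [0.6, 0.8, -0.3]
gripper_width: 0.504
gripper_force: 0.0
```

{"fn": "apply_moves", "kwargs": {"moves": [[[0, 0, 0], 0], [[0, -0.005, 0], 0], [[0, -0.005, 0], 0], [[0, 0, -0.03], 0], [[0, 0, -0.04], 0]]}}

```text
time_s: 23.05
tcp_pos: [0.4491, 0.2367, 0.074]
ee_rot: [[0.667, -0.745, -0.006], [-0.745, -0.667, -0.006], [0.0, 0.009, -1.0]]
wrist_force: [0.6, 1.1, 0.4]
gripper_width: 0.511
gripper_force: 0.0
```

{"fn": "apply_moves", "kwargs": {"moves": [[[0, 0, -0.04], 0], [[-0.025, 0, -0.04], 0], [[-0.03, 0, -0.01], 0], [[-0.03, 0, 0], 0], [[0, 0, 0], 0]]}}

```text
time_s: 23.47
tcp_pos: [0.3946, 0.3027, 0.1635]
ee_rot: [[0.67, -0.742, 0.002], [-0.742, -0.67, 0.004], [-0.002, -0.005, -1.0]]
wrist_force: [-0.5, -0.0, -0.7]
gripper_width: 0.505
gripper_force: 0.0
```

{"fn": "apply_moves", "kwargs": {"moves": [[[0, 0, 0], 0], [[0, 0, 0], 0]], "hand": 0.055}}

```text
time_s: 23.63
tcp_pos: [0.3958, 0.2992, 0.1615]
ee_rot: [[0.667, -0.745, -0.0], [-0.745, -0.667, -0.0], [0.0, 0.0, -1.0]]
wrist_force: [0.7, -0.6, -1.1]
gripper_width: 0.579
gripper_force: 0.0
```

```bash
python3 meas.py wrist,top cup,purple_mat,vial; python3 -c "
from h import *
plan([(.5155,.4008,.12,-150),(.5155,.4008,.008,None)],step=.04)"
```

```text
wrist cup [0.4532 0.2396] mat mm 1.8 -57.2 err 0.092 conf 0.84 mask 1017
wrist purple_mat [0.4129 0.2815 0.7472] mat mm -0.3 0.9 err 0.083 conf 0.71 mask 5287
wrist vial [0.5156 0.4   ] mat mm 155.3 20.8 err 0.137 conf 0.96 mask 1894
top cup [0.4528 0.2382] mat mm 0.6 -58.0 err 0.108 conf 0.58 mask 170
top purple_mat [0.4138 0.2779 0.7995] mat mm -2.0 -2.4 err 0.695 conf 0.56 mask 316
top vial none
at [0.396  0.2987 0.1615] ya -138.21
(0.5155, 0.4008, 0.12, -150) 5
[[[0.0007,-0.0314,0.0083],np.float64(2.36)],[[-0.0006,-0.0314,0.0083],np.float64(2.36)],[[-0.0019,-0.0314,0.0083],np.float64(2.36)],[[-0.0032,-0.0313,0.0083],np.float64(2.36)],[[-0.0044,-0.0312,0.0083],np.float64(2.36)]]
(0.5155, 0.4008, 0.008, None) 3
[[[-0.0,0.0,0.0373],0.0],[[-0.0,0.0,0.0374],0.0],[[-0.0,0.0,0.0373],0.0]]
```

The cup is now within about 1–2 mm of its slot. Next, the vial.

{"fn": "apply_moves", "kwargs": {"moves": [[[0.0007, -0.0314, 0.0083], 2.36], [[-0.0006, -0.0314, 0.0083], 2.36], [[-0.0019, -0.0314, 0.0083], 2.36], [[-0.0032, -0.0313, 0.0083], 2.36], [[-0.0044, -0.0312, 0.0083], 2.36]]}}

```text
time_s: 24.45
tcp_pos: [0.5165, 0.4019, 0.1195]
ee_rot: [[0.499, -0.867, -0.0], [-0.867, -0.499, -0.0], [0.0, 0.0, -1.0]]
wrist_force: [0.2, -0.6, -0.1]
gripper_width: 0.632
gripper_force: 0.0
```

{"fn": "apply_moves", "kwargs": {"moves": [[[0, 0, 0], 0], [[0, 0, 0], 0], [[0, 0, 0], 0]]}}

```text
time_s: 24.7
tcp_pos: [0.5149, 0.4007, 0.1196]
ee_rot: [[0.501, -0.866, -0.001], [-0.866, -0.501, -0.001], [0.0, 0.001, -1.0]]
wrist_force: [0.7, -0.3, -0.5]
gripper_width: 0.628
gripper_force: 0.0
```

```bash
python3 meas.py wrist vial,dropper; python3 -c "
from h import *
plan([(.5155,.4003,.007,-150)],step=.04)"
```

```text
wrist vial [0.5181 0.401 ] mat mm 157.9 19.8 err 0.112 conf 0.85 mask 1770
wrist dropper [0.477 0.457] mat mm 164.5 88.9 err 0.674 conf 0.78 mask 1544
at [0.5147 0.4009 0.1212] ya -149.94
(0.5155, 0.4003, 0.007, -150) 3
[[[0.0003,-0.0001,0.0381],np.float64(0.02)],[[0.0003,-0.0002,0.0381],np.float64(0.02)],[[0.0003,-0.0001,0.038],np.float64(0.02)]]
```

{"fn": "apply_moves", "kwargs": {"moves": [[[0.0003, -0.0003, 0.038], 0], [[0.0003, -0.0003, 0.038], 0], [[0.0003, -0.0003, 0.025], 0], [[0, 0, 0.011], 0], [[0, 0, 0], 0]]}}

```text
time_s: 25.27
tcp_pos: [0.5149, 0.3994, 0.0061]
ee_rot: [[0.501, -0.866, -0.003], [-0.866, -0.501, -0.004], [0.002, 0.005, -1.0]]
wrist_force: [-0.5, 0.4, 0.4]
gripper_width: 0.635
gripper_force: 0.0
```

{"fn": "apply_moves", "kwargs": {"moves": [[[0, 0, 0], 0], [[0, 0, 0], 0], [[0, 0, 0], 0], [[0, 0, 0], 0], [[0, 0, 0], 0]], "hand": 0.0}}

```text
time_s: 25.68
tcp_pos: [0.5169, 0.4015, 0.0096]
ee_rot: [[0.501, -0.866, 0.002], [-0.866, -0.501, 0.002], [-0.001, -0.002, -1.0]]
wrist_force: [0.3, -0.5, -0.3]
gripper_width: 0.341
gripper_force: 0.0
```

{"fn": "apply_moves", "kwargs": {"moves": [[[0, 0, 0], 0], [[0, 0, 0], 0], [[0, 0, 0], 0], [[0, 0, 0], 0]]}}

```text
time_s: 26.02
tcp_pos: [0.5168, 0.4014, 0.0093]
ee_rot: [[0.501, -0.865, 0.001], [-0.865, -0.501, 0.001], [-0.0, -0.001, -1.0]]
wrist_force: [-1.7, 0.1, 6.4]
gripper_width: 0.292
gripper_force: 30.0
```

{"fn": "apply_moves", "kwargs": {"moves": [[[0, 0, -0.015], 0], [[0, 0, -0.035], 0], [[0, 0, -0.035], 0], [[0, 0, -0.035], 0], [[0, 0, 0], 0]]}}

```text
time_s: 26.43
tcp_pos: [0.5199, 0.404, 0.1365]
ee_rot: [[0.502, -0.865, 0.011], [-0.865, -0.502, 0.01], [-0.003, -0.015, -1.0]]
wrist_force: [0.6, 1.0, 0.8]
gripper_width: 0.292
gripper_force: 30.0
```

```bash
python3 -c "
from h import *
s=r.sense(); print(s['gripper_width']*.087)
plan([(.4137,.281,.12,-138.17)],step=.035)
p=imaging.capture('wrist');cv2.imwrite('pics/w9.png',p['frame'][150:420,100:540])"
```

```text
0.02541485902992095
at [0.5199 0.404  0.1365] ya -149.86
(0.4137, 0.281, 0.12, -138.17) 5
[[[0.0106,0.0307,0.0033],np.float64(-2.34)],[[0.0094,0.0311,0.0033],np.float64(-2.34)],[[0.0081,0.0315,0.0033],np.float64(-2.34)],[[0.0068,0.0318,0.0033],np.float64(-2.34)],[[0.0054,0.0321,0.0033],np.float64(-2.34)]]
```

View pics/w9.png

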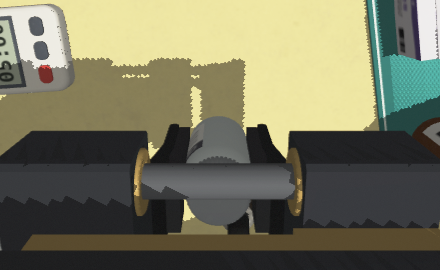

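The vial is held centred between the pads at 25.4 mm.

{"fn": "apply_moves", "kwargs": {"moves": [[[0.0106, 0.0307, 0.0033], -2.34], [[0.0094, 0.0311, 0.0033], -2.34], [[0.0081, 0.0315, 0.0033], -2.34], [[0.0068, 0.0315, 0.0033], -2.34], [[0.005, 0.028, 0.0033], -2.34]]}}

```text
time_s: 26.9
tcp_pos: [0.4109, 0.2787, 0.11]
ee_rot: [[0.667, -0.745, -0.003], [-0.745, -0.667, -0.002], [-0.0, 0.004, -1.0]]
wrist_force: [0.0, 0.0, -1.1]
gripper_width: 0.294
gripper_force: 30.0
```

{"fn": "apply_moves", "kwargs": {"moves": [[[0, 0, 0], 0], [[0, 0, 0], 0], [[0, 0, 0], 0], [[0, 0, 0], 0]]}}

```text
time_s: 27.23
tcp_pos: [0.4138, 0.2821, 0.1115]
ee_rot: [[0.666, -0.746, 0.0], [-0.746, -0.666, 0.0], [0.0, -0.001, -1.0]]
wrist_force: [-0.1, -0.2, -0.7]
gripper_width: 0.29
gripper_force: 30.0
```

```bash
python3 -c "
from h import *
plan([(.4135,.2808,.051,-138.17)],step=.025)"; python3 meas.py wrist cup,purple_mat
```

```text
at [0.4138 0.2821 0.1115] ya -138.26
(0.4135, 0.2808, 0.051, -138.17) 3
[[[0.0002,0.0004,0.0202],np.float64(-0.03)],[[0.0003,0.0004,0.0201],np.float64(-0.03)],[[0.0002,0.0003,0.0202],np.float64(-0.03)]]
wrist cup [0.4533 0.2399] mat mm 2.1 -57.1 err 0.042 conf 0.94 mask 1459
wrist purple_mat [0.4136 0.2808 0.7441] mat mm -0.2 -0.0 err 0.236 conf 0.72 mask 6144
```

{"fn": "apply_moves", "kwargs": {"moves": [[[0.0002, 0.0003, 0.02], 0], [[0.0002, 0.0003, 0.02], 0], [[0.0002, 0.0003, 0.016], 0], [[0, 0, 0.005], 0], [[0, 0, 0], 0]]}}

```text
time_s: 27.8
tcp_pos: [0.4127, 0.2799, 0.0497]
ee_rot: [[0.666, -0.746, -0.002], [-0.746, -0.666, -0.002], [0.001, 0.003, -1.0]]
wrist_force: [0.7, 0.2, -0.2]
gripper_width: 0.289
gripper_force: 30.0
```

{"fn": "apply_moves", "kwargs": {"moves": [[[0, 0, 0], 0], [[0, 0, 0], 0], [[0, 0, 0], 0]]}}

```text
time_s: 28.05
tcp_pos: [0.4134, 0.2808, 0.0516]
ee_rot: [[0.666, -0.746, 0.001], [-0.746, -0.666, 0.002], [-0.0, -0.002, -1.0]]
wrist_force: [-1.1, -0.7, -0.2]
gripper_width: 0.291
gripper_force: 30.0
```

```bash
python3 -c "
from h import *
print(r.sense()['wrist_force'])
plan([(.4135,.2808,.0483,-138.17)],step=.025)"
```

```text
[-1.09441393 -0.67497772 -0.22415541]
at [0.4134 0.2808 0.0516] ya -138.25
(0.4135, 0.2808, 0.0483, -138.17) 1
[[[0.0001,-0.0001,0.0033],np.float64(-0.08)]]
```

{"fn": "apply_moves", "kwargs": {"moves": [[[0, 0, 0.0015], 0], [[0, 0, 0.0015], 0], [[0, 0, 0], 0], [[0, 0, 0], 0]]}}

```text
time_s: 28.38
tcp_pos: [0.4131, 0.2804, 0.0482]
ee_rot: [[0.666, -0.746, 0.001], [-0.746, -0.666, 0.001], [-0.0, -0.001, -1.0]]
wrist_force: [-0.5, 0.2, 3.5]
gripper_width: 0.292
gripper_force: 30.0
```

{"fn": "apply_moves", "kwargs": {"moves": [[[0, 0, 0], 0], [[0, 0, 0], 0], [[0, 0, 0], 0], [[0, 0, 0], 0], [[0, 0, 0], 0]], "hand": 0.05}}

```text
time_s: 28.8
tcp_pos: [0.4127, 0.28, 0.0475]
ee_rot: [[0.666, -0.746, -0.0], [-0.746, -0.666, -0.0], [0.0, 0.0, -1.0]]
wrist_force: [0.1, 0.6, -0.5]
gripper_width: 0.542
gripper_force: 0.0
```

{"fn": "apply_moves", "kwargs": {"moves": [[[0, 0, -0.01], 0], [[0, 0, -0.03], 0], [[0, 0, -0.035], 0], [[0, 0, -0.035], 0], [[-0.02, 0, -0.02], 0]]}}

```text
time_s: 29.22
tcp_pos: [0.4015, 0.295, 0.1815]
ee_rot: [[0.664, -0.748, 0.004], [-0.748, -0.664, 0.003], [0.0, -0.005, -1.0]]
wrist_force: [0.4, 1.1, 0.4]
gripper_width: 0.576
gripper_force: 0.0
```

{"fn": "apply_moves", "kwargs": {"moves": [[[-0.03, 0, 0], 0], [[-0.03, 0, 0], 0], [[0, 0, 0], 0], [[0, 0, 0], 0]], "hand": 0.065}}

```text
time_s: 29.55
tcp_pos: [0.3587, 0.3406, 0.1778]
ee_rot: [[0.668, -0.744, -0.0], [-0.744, -0.668, 0.0], [-0.0, 0.0, -1.0]]
wrist_force: [0.1, 0.1, 0.5]
gripper_width: 0.729
gripper_force: 0.0
```

```bash
python3 meas.py wrist,scene,top cup,vial_top,purple_mat,dropper; python3 -c "
from h import *
plan([(.4700,.4645,.16,-150)],step=.04)
p=imaging.capture('wrist');cv2.imwrite('pics/w10.png',p['frame'][0:340,:])"
```

```text
wrist cup none
wrist vial_top [0.4118 0.2823] mat mm -0.5 2.3 err 0.097 conf 0.81 mask 1374
wrist purple_mat [0.413  0.2812 0.7289] mat mm -0.4 0.6 err 0.326 conf 0.66 mask 3957
wrist dropper [0.4695 0.4626] mat mm 162.7 98.1 err 0.137 conf 0.74 mask 3398
scene cup [0.4555 0.2425] mat mm 5.5 -56.6 err 0.241 conf 0.71 mask 183
scene vial_top [0.4131 0.2817] mat mm 0.0 0.9 err 0.219 conf 0.65 mask 337
scene purple_mat [0.4143 0.2805 0.769 ] mat mm 0.1 -0.8 err 0.302 conf 0.88 mask 798
scene dropper [0.47  0.465] mat mm 164.7 99.6 err 1.0 conf 0.52 mask 372
top cup [0.4511 0.2378] mat mm -0.9 -57.2 err 0.227 conf 0.52 mask 143
top vial_top [0.4096 0.2786] mat mm -4.7 0.9 err 0.231 conf 0.63 mask 206
top purple_mat [0.4131 0.278  0.7702] mat mm -2.4 -1.8 err 0.318 conf 0.62 mask 708
top dropper none
at [0.3596 0.3398 0.1777] ya -138.26
(0.47, 0.4645, 0.16, -150) 5
[[[-0.0039,-0.0331,0.0035],np.float64(2.35)],[[-0.0053,-0.0329,0.0036],np.float64(2.35)],[[-0.0066,-0.0326,0.0035],np.float64(2.35)],[[-0.008,-0.0323,0.0036],np.float64(2.35)],[[-0.0092,-0.032,0.0035],np.float64(2.35)]]
```

View pics/w10.png

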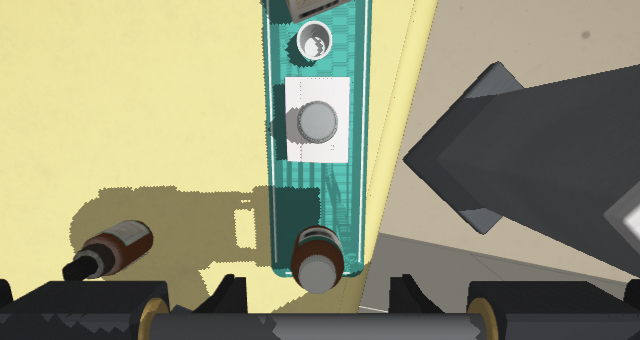

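The vial stands centred on the carton (318,120). Last, the dropper.

{"fn": "apply_moves", "kwargs": {"moves": [[[-0.004, -0.033, 0.0035], 2.35], [[-0.0055, -0.033, 0.0035], 2.35], [[-0.0065, -0.0325, 0.0035], 2.35], [[-0.008, -0.032, 0.0035], 2.35], [[-0.0095, -0.032, 0.0035], 2.35]]}}

```text
time_s: 30.77
tcp_pos: [0.4703, 0.4657, 0.1599]
ee_rot: [[0.498, -0.867, -0.0], [-0.867, -0.498, -0.0], [0.0, 0.0, -1.0]]
wrist_force: [-0.1, -0.1, 0.4]
gripper_width: 0.747
gripper_force: 0.0
```

{"fn": "apply_moves", "kwargs": {"moves": [[[0, 0, 0], 0], [[0, 0, 0], 0], [[0, 0, 0], 0], [[0, 0, 0], 0]]}}

```text
time_s: 31.1
tcp_pos: [0.4687, 0.464, 0.1606]
ee_rot: [[0.5, -0.866, -0.0], [-0.866, -0.5, -0.0], [0.0, 0.0, -1.0]]
wrist_force: [-0.1, -0.8, -0.5]
gripper_width: 0.741
gripper_force: 0.0
```

```bash
python3 - <<'E'
from h import *
plan([(.4695,.464,.04,-150)],step=.04)
p=imaging.capture("wrist"); cv2.imwrite("pics/w11.png",p["frame"][100:440,120:520])
D2=lambda q:np.concatenate([cyl(*q,[(.017,0),(.017,.065)])])
m,c=mask(p,"dropper")
if m is not None:
    def f(p,q): return np.maximum(np.maximum(cover(p,cyl(*q,[(.017,0),(.017,.065)])),cover(p,cyl(*q,[(.012,.065),(.012,.077)]))),cover(p,cyl(*q,[(.006,.077),(.006,.102)])))
    g=np.ones((480,640)); g[270:]=0
    o=minimize(lambda q:(abs(f(p,q)-m)*g).sum()/m.sum(),[.4695,.464],method="Nelder-Mead",options=dict(initial_simplex=[[.4695,.464],[.48,.464],[.4695,.474]],xatol=1e-4)); print(o.x,o.fun,c,m[:270].sum())
print([np.array(d["at"])*[640,480] for d in models.place_of(p,"dropper")], [at_z(p,np.array(d["at"])*[640,480],0) for d in models.place_of(p,"dropper")])
E
```

```text
at [0.4687 0.464  0.1606] ya -149.99
(0.4695, 0.464, 0.04, -150) 4
[[[0.0001,-0.0002,0.0301],np.float64(0.0)],[[0.0001,-0.0002,0.0302],np.float64(0.0)],[[0.0001,-0.0001,0.0301],np.float64(0.0)],[[0.0001,-0.0002,0.0302],np.float64(0.0)]]
[0.47165319 0.46540478] 0.13310489244241386 0.56 2266.0
[array([310.976, 221.904])] [array([0.47259873, 0.4693709 , 0.        ])]
```

View pics/w11.png

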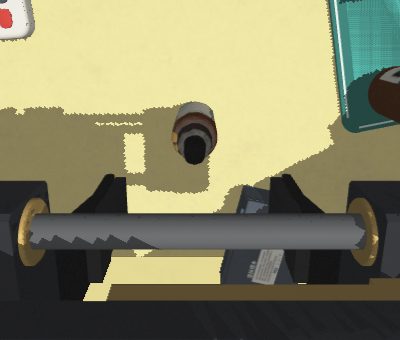

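The dropper is upright between the fingers' planes (crop 195,135); the dark box behind is well clear.

{"fn": "apply_moves", "kwargs": {"moves": [[[0.0002, -0.0006, 0.03], 0], [[0.0002, -0.0006, 0.03], 0], [[0, -0.0006, 0.03], 0], [[0, -0.0006, 0.023], 0], [[0, 0, 0.008], 0]]}}

```text
time_s: 31.72
tcp_pos: [0.4698, 0.4633, 0.0355]
ee_rot: [[0.499, -0.866, -0.004], [-0.866, -0.499, -0.005], [0.002, 0.006, -1.0]]
wrist_force: [-1.0, -0.2, 0.0]
gripper_width: 0.745
gripper_force: 0.0
```

{"fn": "apply_moves", "kwargs": {"moves": [[[0, 0, 0], 0], [[0, 0, 0], 0], [[0, 0, 0], 0]]}}

```text
time_s: 31.97
tcp_pos: [0.4725, 0.4667, 0.0415]
ee_rot: [[0.5, -0.866, 0.003], [-0.866, -0.5, 0.003], [-0.001, -0.004, -1.0]]
wrist_force: [-0.0, -0.6, -0.0]
gripper_width: 0.748
gripper_force: 0.0
```

{"fn": "apply_moves", "kwargs": {"moves": [[[0, 0, 0], 0], [[0, 0, 0], 0], [[0, 0, 0], 0], [[0, 0, 0], 0], [[0, 0, 0], 0]], "hand": 0.0}}

```text
time_s: 32.38
tcp_pos: [0.4716, 0.4656, 0.0396]
ee_rot: [[0.5, -0.866, 0.0], [-0.866, -0.5, 0.0], [-0.0, -0.0, -1.0]]
wrist_force: [0.1, -0.2, -0.7]
gripper_width: 0.456
gripper_force: 0.0
```

{"fn": "apply_moves", "kwargs": {"moves": [[[0, 0, 0], 0], [[0, 0, 0], 0], [[0, 0, 0], 0], [[0, 0, 0], 0]]}}

```text
time_s: 32.72
tcp_pos: [0.4716, 0.4655, 0.0393]
ee_rot: [[0.5, -0.866, 0.0], [-0.866, -0.5, -0.0], [0.0, 0.0, -1.0]]
wrist_force: [-0.7, -0.8, 1.1]
gripper_width: 0.361
gripper_force: 30.0
```

{"fn": "apply_moves", "kwargs": {"moves": [[[0, 0, -0.015], 0], [[0, 0, -0.03], 0], [[0, 0, -0.03], 0], [[0, 0, -0.03], 0], [[0, 0, 0], 0]]}}

```text
time_s: 33.13
tcp_pos: [0.4744, 0.4685, 0.1517]
ee_rot: [[0.501, -0.865, 0.009], [-0.865, -0.501, 0.01], [-0.004, -0.013, -1.0]]
wrist_force: [0.9, -0.1, 0.5]
gripper_width: 0.364
gripper_force: 30.0
```

{"fn": "apply_moves", "kwargs": {"moves": [[[0, 0, 0], 0], [[0, 0, 0], 0], [[0, 0, 0], 0]]}}

```text
time_s: 33.38
tcp_pos: [0.4709, 0.4646, 0.1423]
ee_rot: [[0.5, -0.866, -0.002], [-0.866, -0.5, -0.003], [0.001, 0.003, -1.0]]
wrist_force: [-0.3, -1.0, -1.2]
gripper_width: 0.36
gripper_force: 30.0
```

```bash
python3 - <<'E'
from h import *
print(r.sense()["gripper_width"]*87)
plan([(.3733,.3254,.145,-138.17)],step=.03)
p=imaging.capture("scene"); a=proj(p,r.sense()["tcp_pos"]); print(a); x,y=int(a[0]),int(a[1])
A=cv2.resize(p["frame"][max(0,y-60):y+60,max(0,x-60):x+60],None,fx=4,fy=4)
w=imaging.capture("wrist")["frame"][100:420,160:480]; w=cv2.resize(w,None,fy=A.shape[0]/320,fx=1)
cv2.imwrite("pics/d.png",np.hstack([A[:, :480],w]))
E
```

```text
31.284697031340247
at [0.4709 0.4646 0.1423] ya -150.03
(0.3733, 0.3254, 0.145, -138.17) 6
[[[0.012,0.0257,-0.0004],np.float64(-1.98)],[[0.0111,0.0261,-0.0005],np.float64(-1.98)],[[0.0102,0.0264,-0.0004],np.float64(-1.98)],[[0.0092,0.0268,-0.0005],np.float64(-1.98)],[[0.0083,0.0271,-0.0004],np.float64(-1.98)],[[0.0074,0.0273,-0.0005],np.float64(-1.98)]]
[223.28604887 127.58472059]
```

View pics/d.png

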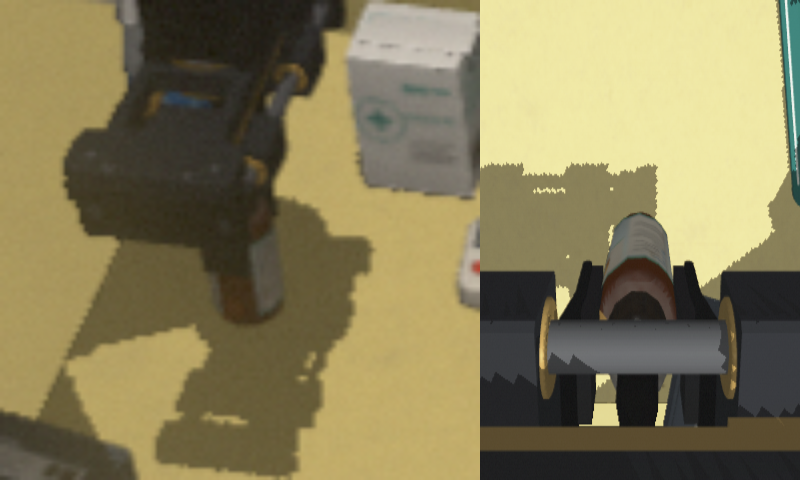

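The dropper is held upright, clear of the table.

{"fn": "apply_moves", "kwargs": {"moves": [[[0.012, 0.0257, -0.0005], -1.98], [[0.0111, 0.0261, -0.0005], -1.98], [[0.0102, 0.0264, -0.0005], -1.98], [[0.0092, 0.0268, -0.0005], -1.98], [[0.0083, 0.0271, -0.0005], -1.98]]}}

```text
time_s: 33.9
tcp_pos: [0.3893, 0.3479, 0.1456]
ee_rot: [[0.643, -0.766, -0.001], [-0.766, -0.643, -0.002], [0.001, 0.002, -1.0]]
wrist_force: [-0.2, 0.1, -0.8]
gripper_width: 0.358
gripper_force: 30.0
```

{"fn": "apply_moves", "kwargs": {"moves": [[[0.0074, 0.0273, -0.0005], -1.98], [[0, 0, 0], 0], [[0, 0, 0], 0], [[0, 0, 0], 0], [[0, 0, 0], 0]]}}

```text
time_s: 34.32
tcp_pos: [0.3747, 0.3272, 0.1471]
ee_rot: [[0.667, -0.745, 0.0], [-0.745, -0.667, 0.0], [0.0, -0.0, -1.0]]
wrist_force: [0.3, -0.3, -0.8]
gripper_width: 0.361
gripper_force: 30.0
```

```bash
python3 - <<'E'
from h import *
plan([(.3733,.3254,.045,-138.17)],step=.025)
p=imaging.capture("wrist"); m,c=mask(p,"dropper"); X=np.array(r.sense()["tcp_pos"]); zb=X[2]-.0393
cv2.imwrite("pics/w12.png",p["frame"][:400,100:540])
g=np.ones((480,640)); g[270:]=0
if m is not None:
    f=lambda q:cover(p,cyl(*q,[(.017,zb),(.017,zb+.065)]))
    o=minimize(lambda q:(abs(f(q)-m)*g).sum()/(m*g).sum(),X[:2],method="Nelder-Mead",options=dict(initial_simplex=[X[:2],X[:2]+[.01,0],X[:2]+[0,.01]],xatol=1e-4)); d=o.x-X[:2]
    R=np.array(r.sense()["ee_rot"]); print(o.x,o.fun,c,"offset in tool xy mm",d@R[:2,0]*1000,d@R[:2,1]*1000)
E
```

```text
at [0.3747 0.3272 0.1471] ya -138.13
(0.3733, 0.3254, 0.045, -138.17) 5
[[[0.0001,0.0004,0.0204],np.float64(0.01)],[[0.0001,0.0005,0.0204],np.float64(0.01)],[[0.0001,0.0004,0.0204],np.float64(0.01)],[[0.0001,0.0005,0.0204],np.float64(0.01)],[[0.0,0.0004,0.0205],np.float64(0.01)]]
[0.37307722 0.32887739] 0.03222680885219585 0.59 offset in tool xy mm -2.3516958591192436 -0.13865277399847095
```

View pics/w12.png

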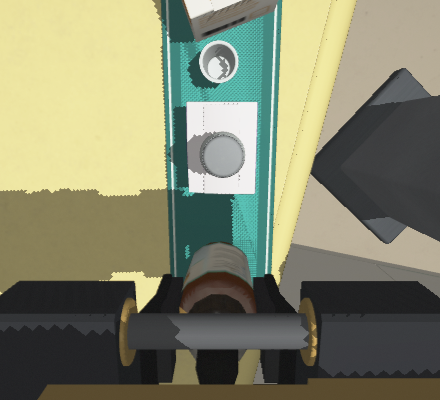

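The dropper sits about 2 mm off the TCP along the mat; I'll correct for that on the way down.

{"fn": "apply_moves", "kwargs": {"moves": [[[0.0008, 0.0006, 0.0204], 0], [[0.0008, 0.0006, 0.0204], 0], [[0.0006, 0.0006, 0.0204], 0], [[0, 0.0002, 0.0204], 0], [[0, 0, 0.014], 0]]}}

```text
time_s: 34.83
tcp_pos: [0.3739, 0.323, 0.0495]
ee_rot: [[0.667, -0.745, -0.001], [-0.745, -0.667, -0.002], [0.001, 0.002, -1.0]]
wrist_force: [-0.3, -0.4, -0.8]
gripper_width: 0.363
gripper_force: 30.0
```

{"fn": "apply_moves", "kwargs": {"moves": [[[0, 0, 0.003], 0], [[0, 0, 0], 0], [[0, 0, 0], 0], [[0, 0, 0], 0]]}}

```text
time_s: 35.17
tcp_pos: [0.3747, 0.3243, 0.0496]
ee_rot: [[0.668, -0.744, 0.001], [-0.744, -0.668, 0.002], [-0.0, -0.002, -1.0]]
wrist_force: [0.1, 0.2, -0.3]
gripper_width: 0.358
gripper_force: 30.0
```

```bash
python3 -c "
from h import *
print(r.sense()['wrist_force'])
plan([(.3746,.3239,.0423,-138.17)],step=.025)"
```

```text
[ 0.06998549  0.246488   -0.29585572]
at [0.3747 0.3243 0.0496] ya -138.11
(0.3746, 0.3239, 0.0423, -138.17) 1
[[[0.0002,0.0003,0.0073],np.float64(0.06)]]
```

{"fn": "apply_moves", "kwargs": {"moves": [[[0, 0.0003, 0.003], 0], [[0, 0, 0.002], 0], [[0, 0, 0.0015], 0], [[0, 0, 0], 0], [[0, 0, 0], 0]]}}

```text
time_s: 35.58
tcp_pos: [0.3739, 0.3232, 0.0423]
ee_rot: [[0.668, -0.745, 0.0], [-0.745, -0.668, 0.0], [-0.0, -0.0, -1.0]]
wrist_force: [-0.4, -0.0, -0.5]
gripper_width: 0.364
gripper_force: 30.0
```

{"fn": "apply_moves", "kwargs": {"moves": [[[0, 0, 0.001], 0], [[0, 0, 0], 0], [[0, 0, 0], 0]]}}

```text
time_s: 35.83
tcp_pos: [0.3739, 0.3232, 0.0421]
ee_rot: [[0.668, -0.744, 0.0], [-0.744, -0.668, 0.0], [0.0, -0.0, -1.0]]
wrist_force: [-1.3, 0.3, 7.9]
gripper_width: 0.361
gripper_force: 30.0
```

{"fn": "apply_moves", "kwargs": {"moves": [[[0, 0, -0.0005], 0], [[0, 0, 0], 0], [[0, 0, 0], 0], [[0, 0, 0], 0], [[0, 0, 0], 0]], "hand": 0.055}}

```text
time_s: 36.25
tcp_pos: [0.3738, 0.3231, 0.0415]
ee_rot: [[0.667, -0.745, -0.0], [-0.745, -0.667, -0.0], [0.0, 0.0, -1.0]]
wrist_force: [0.6, -1.1, -0.6]
gripper_width: 0.605
gripper_force: 0.0
```

{"fn": "apply_moves", "kwargs": {"moves": [[[0, 0, -0.01], 0], [[0, 0, -0.03], 0], [[0, 0, -0.035], 0], [[0, 0, -0.035], 0], [[0, 0, -0.035], 0]]}}

```text
time_s: 36.67
tcp_pos: [0.3736, 0.3227, 0.188]
ee_rot: [[0.668, -0.745, -0.0], [-0.745, -0.668, -0.001], [0.0, 0.001, -1.0]]
wrist_force: [0.9, 1.1, -1.5]
gripper_width: 0.633
gripper_force: 0.0
```

{"fn": "apply_moves", "kwargs": {"moves": [[[-0.035, 0, -0.02], 0], [[-0.035, 0, 0], 0], [[-0.035, 0, 0], 0], [[-0.02, 0, 0], 0], [[0, 0, 0], 0]]}}

```text
time_s: 37.08
tcp_pos: [0.2885, 0.4186, 0.2066]
ee_rot: [[0.67, -0.742, 0.0], [-0.742, -0.67, 0.001], [-0.001, -0.001, -1.0]]
wrist_force: [0.9, -0.6, 1.3]
gripper_width: 0.633
gripper_force: 0.0
```

{"fn": "apply_moves", "kwargs": {"moves": [[[0, 0, 0], 0], [[0, 0, 0], 0], [[0, 0, 0], 0]]}}

```text
time_s: 37.33
tcp_pos: [0.2909, 0.4154, 0.2064]
ee_rot: [[0.667, -0.745, -0.0], [-0.745, -0.667, -0.001], [0.0, 0.001, -1.0]]
wrist_force: [0.4, -0.4, -0.1]
gripper_width: 0.633
gripper_force: 0.0
```

```bash
python3 meas.py scene,wrist,top cup,vial_top,purple_mat,dropper_mat,brown_bottle,orange_carton; python3 -c "
from h import *
p=imaging.capture('scene')['frame'][130:290,170:390];q=imaging.capture('wrist')['frame'][0:320,160:480]
a=cv2.resize(p,None,fx=2,fy=2); cv2.imwrite('pics/end.png',np.hstack([a,q]))"
```

```text
scene cup [0.4548 0.2401] mat mm 3.3 -57.9 err 0.172 conf 0.73 mask 203
scene vial_top [0.4133 0.2818] mat mm 0.2 0.9 err 0.234 conf 0.82 mask 330
scene purple_mat [0.4133 0.28   0.7709] mat mm -1.0 -0.5 err 0.307 conf 0.75 mask 795
scene dropper_mat [0.3722 0.3227] mat mm -3.1 58.8 err 0.155 conf 0.71 mask 661
scene brown_bottle [0.342  0.3639] mat mm 1.9 109.6 err 0.12 conf 0.76 mask 777
scene orange_carton [0.4875 0.198  1.09  ] mat mm -0.4 -111.1 err 1.0 conf 0.6 mask 783
wrist cup none
wrist vial_top none
wrist purple_mat [0.3669 0.335  0.1191] mat mm 1.1 71.5 err 0.628 conf 0.72 mask 1961
wrist dropper_mat [0.3714 0.3262] mat mm -1.4 61.9 err 0.146 conf 0.82 mask 1935
wrist brown_bottle [0.341  0.3619] mat mm -0.2 108.7 err 0.025 conf 0.77 mask 2398
wrist orange_carton none
top cup [0.4521 0.2384] mat mm 0.2 -57.4 err 0.223 conf 0.57 mask 144
top vial_top [0.4097 0.2799] mat mm -3.7 1.8 err 0.136 conf 0.73 mask 233
top purple_mat [0.4129 0.2789 0.7996] mat mm -2.0 -1.0 err 0.36 conf 0.72 mask 663
top dropper_mat [0.3719 0.3204] mat mm -4.9 57.2 err 0.243 conf 0.66 mask 318
top brown_bottle [0.3404 0.3603] mat mm -1.8 108.0 err 0.064 conf 0.79 mask 543
top orange_carton [0.4867 0.1964 1.0782] mat mm -2.0 -111.8 err 0.101 conf 0.74 mask 1164
```

View pics/end.png

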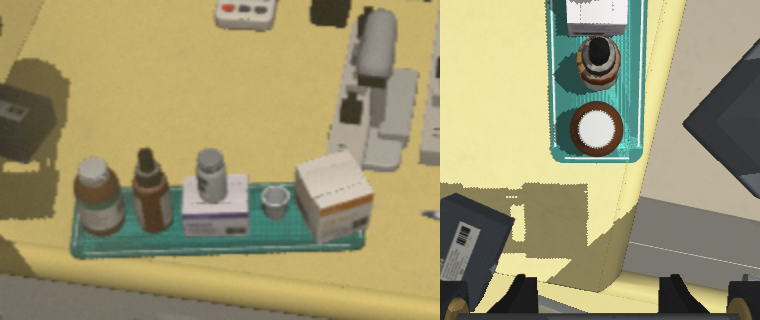

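The final view shows the line in order: bottle, dropper, purple carton with the vial on top, cup, orange carton. All are upright with clear gaps, and the gripper is away from everything.

```bash
python3 -c "
from h import *
print(r.finish_job())"
```

```text
the job is handed in; nothing more can be done
None
```

I've handed in the job: the purple carton stands square at mat centre with the vial on top, and the dropper and cup stand upright within about 3 mm of mid-gap, touching nothing. The red carton was never touched. The hand-in gave no verdict. The mat measured about 0.73 rad of yaw, not the stated 0.28–0.42, and the orange carton is turned about 20° to it; I squared to the mat as measured.

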